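# Turn the valve block port side up and set it in the corner stop

### The arm

A 6-joint arm with a two-finger parallel gripper is mounted at the origin on the work surface. World frame = base frame: x ahead of the robot, y to its left, z up, the work surface at z = 0. Lengths are in mm, angles in rad, forces in N, time in s.
With the tool pointing down it reaches from about 350 to 775 mm from the base axis. Payload 7.3 kg.
Tool frame: the origin (TCP) lies midway between the tips of the shut fingers; the grasp point (between the pads) lies 19 mm behind it; z points along the fingers, y is the line along which they close (so a half turn about z gives the same grasp; the last joint's range is limited). The gripper opens to 92 mm and grips with 3 to 60 N. Pads are 19 mm wide; open, the fingers measure 130 mm over their backs; the gripper's body (75 mm by 190 mm) begins 47 mm behind the grasp point.
Start: joints at [1.185, 0.342, 1.524, -0, 1.275, -0.146], TCP at [124.677, 510.003, 197.641] pointing down, gripper open.
Joint ranges: [-2.53, 2.53], [-0.77, 2.02], [0.04, 2.7], [-1, 4.14], [0.28, 2.66], [-3.11, 3.11]. Speed limits (rad/s): [2.57, 2.57, 3.14, 3.14, 3.14, 3.14].

### API

Orientations are given as [roll, pitch, yaw] about the fixed x, y, z axes, in that order (R = Rz(yaw) Ry(pitch) Rx(roll)).
In Python, from plant import get_obs, capture, camera_model, close_job, search_frame, regions_of, pinpoint gives the robot as it stands. The module is installed in compiled form; this text tells all that it offers.
- The arm moves only by the shell command python3 -m pendant 'ROWS'. ROWS is JSON, one flat list of numbers, 7 for each row, row after row: the shift along the tool's x, y, z in units of 30 mm (1.0 is 30 mm), then the turn, a rotation vector about the tool's x, y, z in units of 4 degrees (1.0 is 4 degrees), then the closure, from -1 (fully open) to 1 (shut), so that 0 is half open. In form: [dx, dy, dz, wx, wy, wz, gripper, dx, dy, dz, wx, wy, wz, gripper, ...]. A call has 1 to 12 rows; each row shifts and turns the commanded pose from where the row before left it, along the tool's axes as they then stand; what a row does not reach is not made up. A row lasts 1/10 s, in which the tool goes at most 50 mm and 8.59 degrees, less where a joint would pass 70% of its speed; a pose out of reach is approached as far as the arm can. A call with a number of a shift or a turn outside -1 to 1 is refused whole. A call with a gripper value outside its range is refused whole. The fingers move at their own pace and stop on an object; the grip force is fixed at half the most. Time passes only in rows, so rows that do not move let the fingers close. It gives the time, the measured TCP pose, the force, the opening and the grip force at its end, in the units of the state.
- get_obs(): the state, without advancing time (a new reading comes with each control period).
- capture(name): name is "side" or "top"; returns the picture (384x512x3 uint8, red, green, blue); there is no depth.
- camera_model(name): a dict with "fov_y" (degrees; the focal length in pixels is half the picture's height over the tangent of half this angle, whatever the lens; pixels are square), "cx", "cy" (the principal point, pixels), "D" ([k1, k2, p1, p2, k3] as OpenCV has them; the pictures are not rectified), "pose" (4x4, takes a point from camera to world coordinates). Camera axes: x right, y up, looking along -z (the intrinsics and any distortion apply to the point x, -y, -z); pixel columns grow to the right and rows downward; lengths in mm; the calibration is good to about 2 mm. A picture is of the moment at which its call begins. camera_model takes no time and is no camera call.
- close_job(): hands the job in; it is judged then, once.
Trained networks look in the newest picture that a camera, given by its name, has taken for a name from the list of things; names that differ only in an ending like _2 or _b are one class to them, and where a whole thing is asked for, a point or a joint stands for the part that bears it (a point fixed in the world has none). Each returns a list of dicts, best first, with "score" (0 to 1); they miss things now and then, are a little off and sometimes report something else, mostly with a low value. They report only what shows in the picture. A call takes as long as a camera call. They do not tell look-alikes from the thing itself.
- search_frame(camera, thing): "location" ([column, row] in pixels, amid what is visible of it).
- regions_of(camera, thing): "pixels" (384x512 bool, what is visible of it) and "location" ([column, row] in pixels, amid what is visible of it).
- pinpoint(camera, thing): "location" ([column, row] in pixels: a listed point, or the origin of a listed thing).
The state is a dict: "time": time; "joint_positions": joint angles; "dq": joint speeds; "tau": joint torques, N m; "tool_pos": TCP position; "tcp_rot": TCP orientation; "contact_force": force on the tool from outside, world axes, zero at the start; "moment": the same for the moment, N m; "grip_width": finger opening in mm; "finger_force": force on a finger pad.
Only numpy, scipy, OpenCV 4.12 (cv2) and the standard library are available. Lean on these libraries where they do the work, as an engineer would, in place of code of your own. Each camera call takes 0.05 s, during which the arm holds its last target. There are 200 camera calls.

### The job

The valve block has been left on the bench with its ported face underneath. Tip it gently a quarter turn at a time, never letting it topple freely: first stand it on one of its sides on the bench and let go of it, then tip it on until the ported face is up, and set it down upright on the fixture plate, snug in the corner against both legs of the stop. Let go of it, and leave the flange, the tray, the wrench and the standing bolt where they are.

Things in the scene. Friction and masses are not known exactly. Their poses are not given: they have to be found in the camera images.
- block_center (a point): Centre of the loose valve block: dark steel box 50 x 50 x 60 mm (60 along own z), about 0.6 kg. Own +z face is the ported face: a 24 mm round bore 18 mm deep and four small holes; the other faces are plain. It always starts upright on the bench, ported face underneath (own z down, centre 30 mm above the bench, any yaw). Lying on a side, its centre is 25 mm above the bench.
- seat (a point): Point on top of the fixture plate, 8 mm above the bench, below the block's centre when home; own z up. Fixed aluminium plate 130 x 130 x 8 mm, its centre 18 mm from here along own -x and -y. Two dark steel legs (12 mm thick, rising 18 mm above the plate) form an L: inner faces 25 mm from here along own +x and own +y. The -x and -y sides are open.
- flange: Heavy black weld-neck pipe flange standing on the bench (4 kg): disc 140 mm in diameter, 18 mm thick, with a round neck tapering to 62 mm diameter, 110 mm high in all. Origin: centre of its underside. Bystander.
- tray: Grey open plastic tray with bolts in it, 120 (own x) x 90 (own y) x 40 mm high, 1.4 kg. Origin: centre of its underside. Bystander.
- wrench: Steel spanner 180 mm long lying flat on the bench along its own x, about 40 mm wide at the ends and 8 mm high. Origin: on the bench below about its middle. Bystander.
- bolt_mid (a point): Half-way up a steel hexagon bolt with a nut, standing on its head near the fixture: 27 mm in diameter, 65 mm high (this point is 32.5 mm above the bench). Easily knocked over. Bystander.
Things that resemble listed ones, but are neither listed nor needed, are in the scene too. There is more than one size of the part that bears block_center; the job needs the smaller. What is shaped like the part that bears seat but green is not meant.

How it is judged:
By the outcome, as a careful person would: the job done as asked, in the order asked, and still so for the second after the job is handed in, with the robot touching nothing.
It also fails if it takes over 72 s, if anything falls off the work surface, if the arm or the gripper's body presses on something with over 40 N, if the wrist force passes 120 N, or if a joint passes its speed limit or range.

## Working session

There is one attempt and no reset: what is moved stays moved. The work goes in short steps, Python scripts to look and compute and a shell command to move; the robot and the scene stay as the last step left them, time stands still between calls to the robot, and variables do not carry over. Pictures are saved under pics/ and viewed, at most 10 in all, crops included, and the job is handed in when it is done.

```bash
mkdir -p pics
cat > h.py <<'E'
import numpy as np, cv2
from plant import *
from scipy.spatial.transform import Rotation as Rt
def K(n):
    m=camera_model(n); f=192/np.tan(np.radians(m["fov_y"])/2)
    return np.array([[f,0,m["cx"]],[0,f,m["cy"]],[0,0,1.]]),np.array(m["D"],float),np.array(m["pose"],float)
def ray(n,px):
    k,D,P=K(n); u=cv2.undistortPoints(np.array([[px]],float),k,D)[0,0]
    return P[:3,3],P[:3,:3]@np.array([u[0],-u[1],-1.])
def at(n,px,z):
    o,d=ray(n,px); return o+d*(z-o[2])/d[2]
def proj(n,p):
    k,D,P=K(n); q=(np.atleast_2d(p)-P[:3,3])@P[:3,:3]; q=q*[1,-1,-1]
    return cv2.projectPoints(q,np.zeros(3),np.zeros(3),k,D)[0][:,0]
def snap(n,f,crop=None,s=1):
    im=capture(n)
    if crop: a,b,c,d=crop; im=im[b:d,a:c]
    cv2.imwrite("pics/"+f,cv2.resize(im[:,:,::-1],None,fx=s,fy=s,interpolation=cv2.INTER_CUBIC))
E
python3 - <<'E'
from h import *
a=cv2.cvtColor(capture("top"),4);b=cv2.cvtColor(capture("side"),4)
cv2.imwrite("pics/t0.png",cv2.resize(a,(800,600)));cv2.imwrite("pics/s0.png",cv2.resize(b,(800,600)))
for n in("top","side"):
    print(n,K(n)[2].round(2).tolist(),K(n)[1])
    for t,z in(("block_center",30),("seat",8),("flange",0),("tray",0),("wrench",0),("bolt_mid",32.5)):
        for r in pinpoint(n,t): print(t,round(r["score"],2),np.round(r["location"]),at(n,r["location"],z).round())
E
```

```text
top [[0.02, 1.0, -0.09, 360.44], [-1.0, 0.03, 0.02, -24.69], [0.03, 0.09, 1.0, 1177.08], [0.0, 0.0, 0.0, 1.0]] [0.03032909 0.         0.         0.         0.        ]
block_center 0.77 [129. 207.] [419. 308.  30.]
block_center 0.61 [109. 252.] [297. 354.  30.]
seat 0.98 [417. 184.] [ 506. -489.    8.]
seat 0.6 [341. 162.] [ 563. -274.    8.]
flange 0.89 [142. 155.] [567. 288.   0.]
tray 0.58 [188. 187.] [479. 156.   0.]
wrench 0.79 [ 82. 198.] [442. 446.   0.]
bolt_mid 0.59 [356. 203.] [ 445. -311.   32.]
side [[0.95, 0.17, -0.26, 80.87], [-0.31, 0.48, -0.82, -1249.3], [-0.02, 0.86, 0.51, 796.86], [0.0, 0.0, 0.0, 1.0]] [0.04906302 0.         0.         0.         0.        ]
block_center 0.83 [176. 136.] [298. 370.  30.]
seat 0.86 [315. 225.] [ 561. -266.    8.]
seat 0.67 [332. 286.] [ 498. -497.    8.]
flange 0.82 [257. 140.] [580. 297.   0.]
tray 0.84 [246. 162.] [493. 148.   0.]
wrench 0.68 [210. 130.] [441. 447.   0.]
bolt_mid 0.74 [284. 237.] [ 450. -317.   32.]
```

View pics/t0.png

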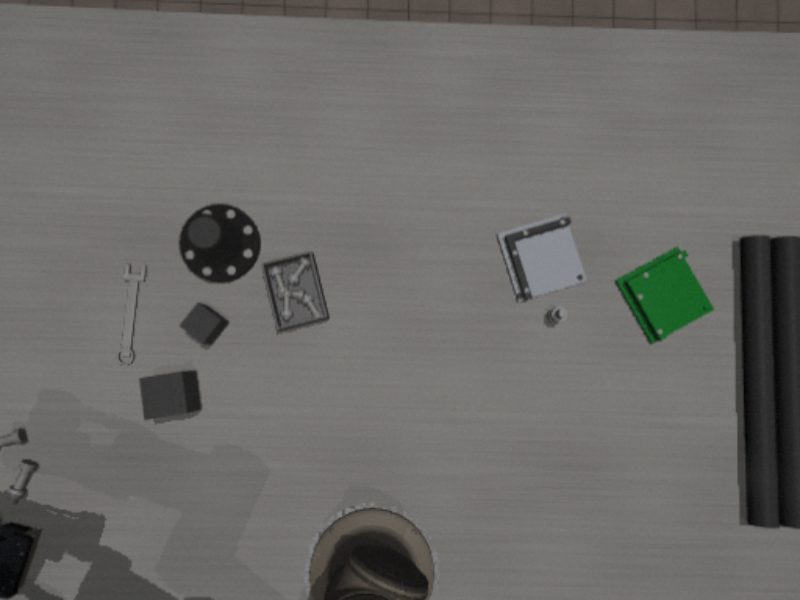

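View pics/s0.png

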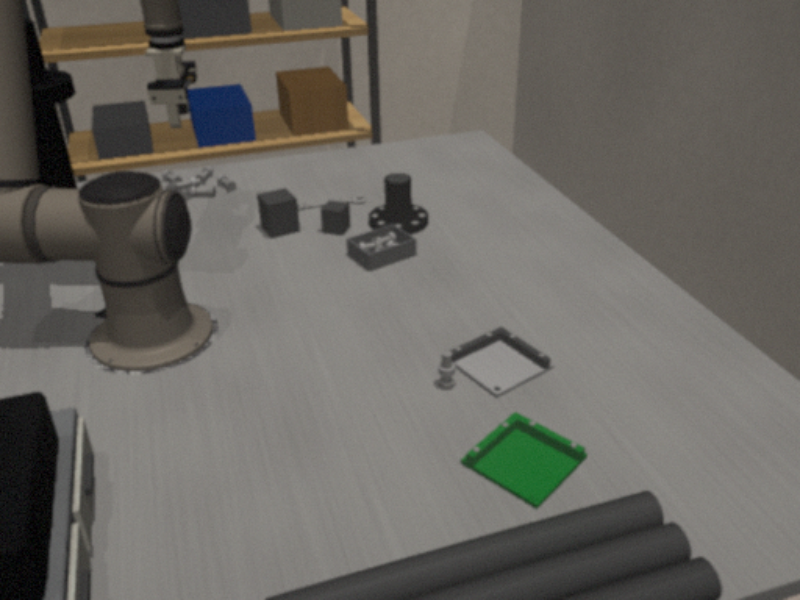

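The smaller block is at 800-scale (205,324) in the top view and the larger one is at (170,395). The aluminium fixture is at (542,258), with its legs on the world +x and +y sides. The green look-alike is to its right, and the bolt stands at (555,315). Next I fit the block and fixture poses.

```bash
cat >> h.py <<'E'
from scipy.optimize import minimize
def hull(im,n,pts,c):
    cv2.fillConvexPoly(im,np.round(cv2.convexHull(proj(n,pts).astype(np.float32))*16).astype(np.int32),c,cv2.LINE_AA,4)
def box(x0,x1,y0,y1,z0,z1,p):
    g=np.array([[x,y,z] for x in(x0,x1) for y in(y0,y1) for z in(z0,z1)],float)
    R=Rt.from_euler('z',p[2]).as_matrix(); return g@R.T+[p[0],p[1],0]
def fit(cost,x0,yaws):
    best=min((minimize(cost,[x0[0],x0[1],y],method='Nelder-Mead',options=dict(initial_simplex=[[x0[0]+a,x0[1]+b,y+c] for a,b,c in((0,0,0),(12,0,.1),(0,12,.1),(-6,-6,-.15))],xatol=.05,fatol=1e-6,maxiter=300)) for y in yaws),key=lambda r:r.fun)
    return best.x,best.fun
def boxmask(n,p,h=60,w=25,l=25):
    m=np.zeros((384,512),np.uint8); hull(m,n,box(-l,l,-w,w,0,h,p),255); return m/255.
def fixt(n,p):
    m=np.full((384,512),110,np.uint8); hull(m,n,box(-83,47,-83,47,0,8,p),190)
    hull(m,n,box(25,37,-80,37,8,26,p),50); hull(m,n,box(-80,37,25,37,8,26,p),50); return m.astype(float)
def edges(n,im,p,zs,dims=(-25,25,-25,25),col=(0,0,255)):
    b=np.round(proj(n,box(*dims,*zs,p))).astype(int)
    for i in range(8):
        for j in range(i):
            if bin(i^j).count('1')==1: cv2.line(im,tuple(map(int,b[i])),tuple(map(int,b[j])),col,1,cv2.LINE_AA)
E
cat > meas.py <<'E'
from h import *
ims={n:capture(n) for n in("top","side")}
mk={}
for n in ims:
    for r in regions_of(n,"block_center"):
        q=at(n,r["location"],30); print(n,r["score"],q.round(),r["pixels"].sum())
        if np.hypot(q[0]-419,q[1]-308)<35 and n not in mk: mk[n]=r["pixels"].astype(float)
def cb(p,ns): return -sum((np.minimum(boxmask(n,p),mk[n]).sum()/np.maximum(boxmask(n,p),mk[n]).sum()) for n in ns)
for ns in [list(mk)]+[[n] for n in mk]:
    pb,f=fit(lambda p:cb(p,ns),(419,308),np.arange(0,1.57,.3)); print(ns,pb.round(3),f)
    if len(ns)==len(mk): PB=pb
def cf(p,ns):
    s=0
    for n in ns:
        c=proj(n,[[540,-290,8]])[0].astype(int); r=45 if n=="top" else 45
        sl=np.s_[c[1]-r:c[1]+r,c[0]-r:c[0]+r]
        g=ims[n].mean(2)[sl]; s-=np.corrcoef(g.ravel(),fixt(n,p)[sl].ravel())[0,1]
    return s
for ns in [["top","side"],["top"],["side"]]:
    ps,f=fit(lambda p:cf(p,ns),(563,-272),(0,.2,.4,-.2)); print(ns,ps.round(3),f)
    if len(ns)==2: PS=ps
out=[]
for n in("top","side"):
    for P,zs,col in((PB,[(0,60)],0),(PS,[(0,8)],1)):
        s=5;im=cv2.cvtColor(ims[n],4).copy();raw=im.copy()
        if col==0: edges(n,im,P,(0,60))
        else:
            edges(n,im,P,(0,8),(-83,47,-83,47));edges(n,im,P,(8,26),(25,37,-80,37),(0,255,0));edges(n,im,P,(8,26),(-80,37,25,37),(0,255,0))
        c=proj(n,[[P[0],P[1],15]])[0].astype(int)
        out.append(np.vstack([cv2.resize(i[c[1]-32:c[1]+32,c[0]-32:c[0]+32],(200,200),interpolation=2) for i in(raw,im)]))
cv2.imwrite("pics/fit.png",np.hstack(out))
E
python3 meas.py; python3 -c "
from plant import *;o=get_obs();print(o)"
```

```text
top 0.66 [295. 356.  30.] 1054
top 0.56 [424. 297.  30.] 500
side 0.83 [302. 367.  30.] 698
side 0.53 [419. 289.  30.] 367
side 0.23 [ 445. -321.   30.] 207
['top', 'side'] [419.6   300.898   1.108] -1.7433587570084423
['top'] [417.973 302.295   0.817] -0.870491904883239
{'time': 0.9, 'joint_positions': array([ 1.18498639e+00,  3.41969509e-01,  1.52409762e+00, -1.00492824e-05,
        1.27538078e+00, -1.45978845e-01]), 'dq': array([ 0.0028625 , -0.00109423, -0.00109593, -0.00255808, -0.00062887,
        0.00026656]), 'tau': array([ 1.83228376e-04, -4.31126654e+01, -2.44474608e+01,  7.17440690e-02,
        4.83562786e-02,  4.83660506e-05]), 'tool_pos': array([124.68989322, 510.00842096, 197.65717907]), 'tcp_rot': array([3.14145084e+00, 3.05674107e-05, 2.90176449e+00]), 'contact_force': array([-0.03708021,  1.08693577,  0.36107096]), 'moment': array([ 0.02893428, -0.00522928,  0.00327763]), 'finger_force': 0.0, 'grip_width': 91.7322521748886}Traceback (most recent call last):
  File "meas.py", line 10, in <module>
    pb,f=fit(lambda p:cb(p,ns),(419,308),np.arange(0,1.57,.3)); print(ns
[... 1636 characters left out ...]
                     ~~~~~~~^^^^^
  File "h.py", line 29, in boxmask
    m=np.zeros((384,512),np.uint8); hull(m,n,box(-l,l,-w,w,0,h,p),255); return m/255.
                                    ~~~~^^^^^^^^^^^^^^^^^^^^^^^^^^^^^^
  File "h.py", line 21, in hull
    cv2.fillConvexPoly(im,np.round(cv2.convexHull(proj(n,pts).astype(np.float32))*16).astype(np.int32),c,cv2.LINE_AA,4)
                                                  ~~~~^^^^^^^
  File "h.py", line 13, in proj
    k,D,P=K(n); q=(np.atleast_2d(p)-P[:3,3])@P[:3,:3]; q=q*[1,-1,-1]
          ~^^^
  File "h.py", line 5, in K
    m=camera_model(n); f=192/np.tan(np.radians(m["fov_y"])/2)
ValueError: time passes only in moves, steps and waits
```

```bash
sed -i 's/^def K(n):/import functools\n@functools.lru_cache\ndef K(n):/' h.py
python3 - <<'E'
s=open('meas.py').read()
i=s.index("def cf(")
s=s[:i]+'''def cg(p,ns):
    t=0
    for n in ns:
        c=proj(n,[[419,302,30]])[0].astype(int); sl=np.s_[c[1]-20:c[1]+20,c[0]-20:c[0]+20]
        t-=np.corrcoef(ims[n].mean(2)[sl].ravel(),-boxmask(n,p)[sl].ravel())[0,1]
    return t
for ns in [["top","side"],["top"],["side"]]:
    pb,f=fit(lambda p:cg(p,ns),(419,302),np.arange(0,1.57,.3)); print("gray",ns,pb.round(3),f)
    if len(ns)==2: PB=pb
'''+s[i:]
open('meas.py','w').write(s)
E
python3 meas.py
```

```text
top 0.82 [424. 311.  30.] 510
top 0.76 [293. 343.  30.] 1012
top 0.68 [561. 290.  30.] 2018
side 0.91 [422. 282.  30.] 351
side 0.58 [301. 357.  30.] 689
['top', 'side'] [420.034 302.273   1.136] -1.7205132399498138
['top'] [418.18  302.221  -0.591] -0.9058535561927408
['side'] [420.807 298.941   1.124] -0.8625674935440957
gray ['top', 'side'] [420.003 302.103   0.968] -1.7971002736333235
gray ['top'] [418.529 302.883   0.938] -0.9551480000415286
gray ['side'] [421.343 297.351   1.162] -0.8633751580666627
['top', 'side'] [ 5.67796e+02 -2.66956e+02  3.10000e-01] -1.1575266902337624
['top'] [ 5.66512e+02 -2.66117e+02  3.17000e-01] -0.6979989708668073
['side'] [ 5.71929e+02 -2.69475e+02  3.00000e-01] -0.48301426173153106
```

View pics/fit.png

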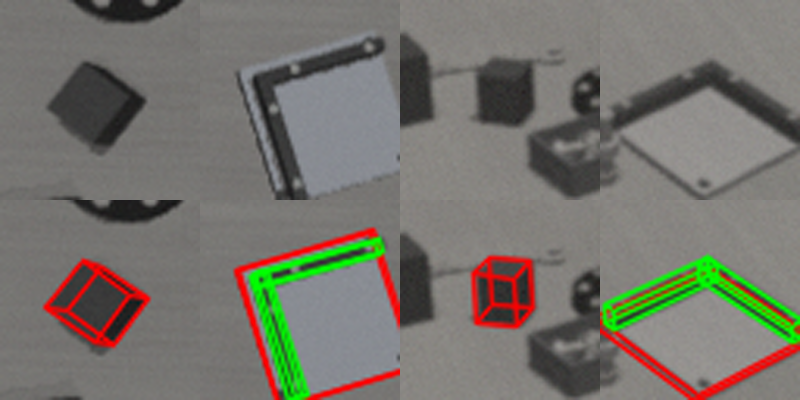

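The block overlay matches: about (419,302.5), yaw about 0.95. The fixture overlay at the second and fourth panels is roughly right, but the leg lengths in the model need freeing. I'll write a move planner and refine the seat fit.

```bash
cat >> h.py <<'E'
def Rdown(ya,tilt=0):
    """tool down, closing axis (y) at world angle ya; tilt about tool y (deg)"""
    return Rt.from_euler('xyz',[np.pi,0,ya+np.pi/2])*Rt.from_euler('y',tilt,degrees=True)
def now():
    o=get_obs(); return np.array(o["tool_pos"]),Rt.from_euler('xyz',o["tcp_rot"])
def plan(p,R,N=None,start=None):
    p0,R0=start or now(); w=(R0.inv()*R).as_rotvec(); t=R0.inv().apply(np.array(p)-p0)
    def go(N):
        r=Rt.from_rotvec(w/N); A=np.zeros((3,3)); Q=Rt.identity()
        for _ in range(N): A+=Q.as_matrix(); Q=Q*r
        return np.r_[np.linalg.solve(A,t)/30,np.degrees(w/N)/4]
    if not N:
        N=1
        while abs(go(N)).max()>1: N+=1
    v=go(N); print(N,"x",v.round(3).tolist()); return np.array(p,float),R
E
cat > seat.py <<'E'
from h import *
ims={n:cv2.GaussianBlur(np.mean([capture(n).mean(2) for _ in range(2)],0),(0,0),.5) for n in("top","side")}
def model(n,p,l1,l2):
    S=4; k=K(n)
    m=np.full((384,512),110,np.uint8); hull(m,n,box(-83,47,-83,47,0,8,p),165)
    hull(m,n,box(25,37,-l1,37,8,26,p),50); hull(m,n,box(-l2,37,25,37,8,26,p),50); return cv2.GaussianBlur(m.astype(float),(0,0),.7)
def cf(q,ns,full=False):
    s=0;
    for n in ns:
        p=q[:3]
        c=proj(n,[[545,-290,8]])[0].astype(int); r=32
        sl=np.s_[c[1]-r:c[1]+r,c[0]-r:c[0]+r] if n=="top" else np.s_[c[1]-26:c[1]+26,c[0]-36+8:c[0]+36]
        s-=np.corrcoef(ims[n][sl].ravel(),model(n,p,q[3],q[4])[sl].ravel())[0,1]
    return s
out=[]
for ns in(["top"],["side"],["top","side"]):
    x0=np.array([565,-268,.29,75,75]);sim=np.vstack([x0]+[x0+d for d in np.diag([6,6,.06,-12,-12])])
    r=minimize(cf,x0,args=(ns,),method='Nelder-Mead',options=dict(initial_simplex=sim,maxiter=600,xatol=.05,fatol=1e-6));print(ns,r.x.round(3),r.fun)
    for n in ns if len(ns)==1 else []:
        im=np.dstack([ims[n]]*3).astype(np.uint8); s=6
        c=proj(n,[[545,-290,8]])[0].astype(int);cr=im[c[1]-32:c[1]+32,c[0]-32:c[0]+32]
        a=cv2.resize(cr,(384,384),interpolation=2)
        P=r.x
        def d(x,y,z):
            q=box(x,x,y,y,z,z,P)[:1]; return tuple(((proj(n,q)[0]-c+32.5)*6).round().astype(int).tolist())
        for L in([(-83,-83,8),(47,-83,8),(47,47,8),(-83,47,8)],[(25,25,26),(25,-P[3],26),(37,-P[3],26),(37,37,26),(-P[4],37,26),(-P[4],25,26)],[(25,25,8),(-25,25,8),(-25,-25,8),(25,-25,8)]):
            for i in range(len(L)): cv2.line(a,d(*L[i]),d(*L[i-1]),(0,0,255),1)
        out.append(a)
cv2.imwrite("pics/seat.png",np.hstack(out))
plan([419,302.5,100],Rdown(.95),start=now())
plan([419,302.5,21],Rdown(.95),start=(np.array([419,302.5,100]),Rdown(.95)))
E
python3 seat.py
```

```text
['top'] [ 5.66971e+02 -2.66261e+02  3.15000e-01  8.07030e+01  8.30820e+01] -0.8421528074121312
['side'] [ 5.70134e+02 -2.68523e+02  3.23000e-01  8.21390e+01  9.56610e+01] -0.756495946909192
['top', 'side'] [ 5.67440e+02 -2.66803e+02  3.17000e-01  8.28560e+01  8.76670e+01] -1.5773560527547223
12 x [-0.986, -0.2, 0.271, 0.0, -0.0, 0.455]
3 x [0.0, -0.0, 0.878, 0.0, 0.0, 0.0]
```

View pics/seat.png

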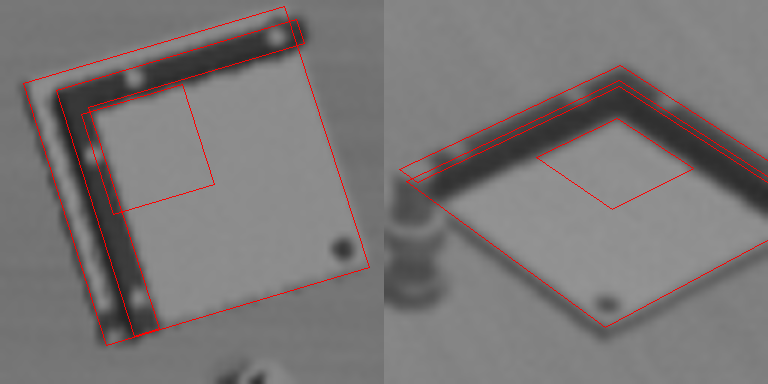

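The seat overlay is good to about 2–3 mm. I take the seat as roughly (568,-269), yaw 0.317, and will close the rest by contact. Now the pick.

```bash
python3 -m pendant '[-0.986,-0.2,0.271,0,0,0.455,-1,-0.986,-0.2,0.271,0,0,0.455,-1,-0.986,-0.2,0.271,0,0,0.455,-1,-0.986,-0.2,0.271,0,0,0.455,-1,-0.986,-0.2,0.271,0,0,0.455,-1,-0.986,-0.2,0.271,0,0,0.455,-1,-0.986,-0.2,0.271,0,0,0.455,-1,-0.986,-0.2,0.271,0,0,0.455,-1,-0.986,-0.2,0.271,0,0,0.455,-1,-0.986,-0.2,0.271,0,0,0.455,-1,-0.986,-0.2,0.271,0,0,0.455,-1,-0.986,-0.2,0.271,0,0,0.455,-1]'
python3 - <<'E'
from h import *
plan([419,302.5,100],Rdown(.95))
plan([419,302.5,21],Rdown(.95))
E
```

```text
time: 2.5
tool_pos: [419.8, 301.6, 99.8]
tcp_rot: [3.141, 0.0, 2.519]
contact_force: [-0.1, 0.3, 1.6]
grip_width: 91.9
finger_force: 0.0
1 x [0.04, 0.009, -0.006, 0.007, 0.002, -0.021]
3 x [0.013, 0.003, 0.876, 0.002, 0.001, -0.007]
```

```bash
python3 -m pendant '[0.013,0.003,0.876,0,0,0,-1,0.013,0.003,0.876,0,0,0,-1,0.013,0.003,0.876,0,0,0,-1,0,0,0,0,0,0,1,0,0,0,0,0,0,1,0,0,0,0,0,0,1,0,0,0,0,0,0,1,0,0,0,0,0,0,1,0,0,0,0,0,0,1,0,0,0,0,0,0,1]'
python3 - <<'E'
from h import *
print(get_obs()["joint_positions"].round(2))
ya=np.pi/2-.1
s=plan([419,302.5,81],Rdown(.95)); s=plan([490,-50,81],Rdown(ya),start=s); plan([490,-50,22.5],Rdown(ya),start=s)
E
```

```text
time: 3.5
tool_pos: [418.0, 303.1, 21.9]
tcp_rot: [3.141, 0.0, 2.521]
contact_force: [-1.6, -2.6, 6.7]
grip_width: 49.7
finger_force: 30.0
[ 0.48  0.54  1.77 -0.    0.84 -0.47]
2 x [-0.02, 0.001, -0.985, 0.001, 0.002, 0.0]
11 x [-0.606, -0.92, -0.0, 0.0, 0.0, -0.678]
2 x [-0.0, -0.0, 0.975, 0.0, 0.0, 0.0]
```

```bash
python3 -m pendant '[0,0,-0.7,0,0,0,1,0,0,-0.9,0,0,0,1,0,0,-0.9,0,0,0,1]'
python3 -m pendant '[-0.606,-0.92,0,0,0,-0.678,1,-0.606,-0.92,0,0,0,-0.678,1,-0.606,-0.92,0,0,0,-0.678,1,-0.606,-0.92,0,0,0,-0.678,1,-0.606,-0.92,0,0,0,-0.678,1,-0.606,-0.92,0,0,0,-0.678,1,-0.606,-0.92,0,0,0,-0.678,1,-0.606,-0.92,0,0,0,-0.678,1,-0.606,-0.92,0,0,0,-0.678,1,-0.606,-0.92,0,0,0,-0.678,1,-0.606,-0.92,0,0,0,-0.678,1,0,0,0,0,0,0,1]'
python3 - <<'E'
from h import *
print(get_obs()["joint_positions"].round(2))
ya=np.pi/2-.1
s=plan([490,-50,40],Rdown(ya)); plan([490,-50,23],Rdown(ya),start=s)
E
```

```text
time: 3.8
tool_pos: [417.0, 302.8, 96.0]
tcp_rot: [-3.139, -0.002, 2.521]
contact_force: [1.1, 0.2, -7.6]
grip_width: 49.5
finger_force: 30.0
time: 5.0
tool_pos: [490.3, -52.6, 95.7]
tcp_rot: [-3.14, 0.001, 3.039]
contact_force: [-0.2, 0.6, -6.6]
grip_width: 49.9
finger_force: 30.0
[-0.26  0.4   1.76 -0.    0.99 -1.73]
2 x [0.011, 0.044, 0.928, -0.008, 0.01, -0.018]
1 x [-0.0, -0.0, 0.567, 0.0, 0.0, 0.0]
```

Run:
```python
from h import *
ya=np.pi/2-.25
s=plan([490,-53,40],Rdown(ya),3); plan([490,-53,22.5],Rdown(ya),2,start=s)
```

```text
3 x [0.004, -0.004, 0.619, -0.005, 0.007, 0.704]
2 x [0.0, -0.0, 0.292, 0.0, 0.0, 0.0]
```

```bash
python3 -m pendant '[0,0,0.619,0,0,0.704,1,0,0,0.619,0,0,0.704,1,0,0,0.619,0,0,0.704,1,0,0,0.29,0,0,0,1,0,0,0.29,0,0,0,1,0,0,0,0,0,0,1]'
python3 -m pendant '[0,0,0,0,0,0,-1,0,0,0,0,0,0,-1,0,0,0,0,0,0,-1,0,0,0,0,0,0,-1,0,0,-0.8,0,0,0,-1,0,0,-1,0,0,0,-1,0,0,-1,0,0,0,-1]'
python3 - <<'E'
from h import *
p,R=now();ya=np.pi/2-.25; u=np.array([np.cos(.25),-np.sin(.25),0])
print(get_obs()["joint_positions"].round(3))
B=np.array([490.,-53,0]) # block centre
def tcp(g,t): return g+19*Rdown(ya,t).apply([0,0,1])
s=plan(tcp(B+[0,0,120]+60*u,70),Rdown(ya,70))
print(tcp(B+[0,0,42],70)); plan(tcp(B+[0,0,42],70),Rdown(ya,70),start=s)
E
```

```text
time: 5.6
tool_pos: [488.5, -49.0, 22.6]
tcp_rot: [-3.142, -0.001, 2.895]
contact_force: [0.5, -0.2, -5.8]
grip_width: 49.8
finger_force: 30.0
time: 6.3
tool_pos: [488.6, -49.1, 108.2]
tcp_rot: [3.141, -0.0, 2.894]
contact_force: [0.3, -0.8, 0.0]
grip_width: 91.7
finger_force: 0.0
[-0.256  0.376  1.745  0.     1.02  -1.58 ]
18 x [-0.068, -0.006, -0.057, -0.001, 0.972, 0.002]
[472.7008828  -48.58281018  35.50161728]
3 x [-0.586, -0.0, 0.923, 0.0, 0.0, 0.0]
```

```bash
python3 -m pendant '[-0.068,0,-0.057,0,0.972,0,-1,-0.068,0,-0.057,0,0.972,0,-1,-0.068,0,-0.057,0,0.972,0,-1,-0.068,0,-0.057,0,0.972,0,-1,-0.068,0,-0.057,0,0.972,0,-1,-0.068,0,-0.057,0,0.972,0,-1,-0.068,0,-0.057,0,0.972,0,-1,-0.068,0,-0.057,0,0.972,0,-1,-0.068,0,-0.057,0,0.972,0,-1]'
python3 -m pendant '[-0.068,0,-0.057,0,0.972,0,-1,-0.068,0,-0.057,0,0.972,0,-1,-0.068,0,-0.057,0,0.972,0,-1,-0.068,0,-0.057,0,0.972,0,-1,-0.068,0,-0.057,0,0.972,0,-1,-0.068,0,-0.057,0,0.972,0,-1,-0.068,0,-0.057,0,0.972,0,-1,-0.068,0,-0.057,0,0.972,0,-1,-0.068,0,-0.057,0,0.972,0,-1,0,0,0,0,0,0,-1]'
cat > k.py <<'E'
from h import *
ya=np.pi/2-.25; u=np.array([np.cos(.25),-np.sin(.25),0]); Z=np.array([0,0,1.])
def tcp(g,t): return g+19*Rdown(ya,t).apply([0,0,1])
B=np.array([488.5,-49,0])
def st():
    o=get_obs(); R=Rt.from_euler('xyz',o["tcp_rot"]); z=R.apply([0,0,1]); 
    print("t",o["time"],"j",o["joint_positions"].round(3),"grasp",(o["tool_pos"]-19*z).round(1),"tilt",np.degrees(np.arctan2(-z@u,-z[2])).round(1),"yerr",R.apply([0,1,0]).round(3))
E
python3 - <<'E'
from k import *
st(); s=plan(tcp(B+45*Z+60*u,70),Rdown(ya,70)); plan(tcp(B+42*Z,70),Rdown(ya,70),start=s)
plan(tcp(B+42*Z,70),Rdown(ya,70))
E
```

```text
time: 7.2
tool_pos: [510.0, -54.5, 117.2]
tcp_rot: [3.141, -0.612, 2.894]
contact_force: [-0.4, -0.3, 0.1]
grip_width: 91.9
finger_force: 0.0
time: 8.2
tool_pos: [531.5, -60.0, 108.8]
tcp_rot: [3.141, -1.228, 2.894]
contact_force: [-0.1, -0.1, -1.0]
grip_width: 91.8
finger_force: 0.0
t 8.2 j [-0.253  1.334  0.423 -0.009  2.612 -1.58 ] grasp [548.8 -64.4 115.2] tilt 70.3 yerr [0.245 0.969 0.   ]
3 x [-0.726, 0.0, 0.287, -0.009, -0.029, 0.004]
2 x [0.295, 0.0, 0.957, 0.0, 0.0, 0.0]
3 x [-0.532, 0.001, 0.926, -0.009, -0.029, 0.004]
```

```bash
python3 -m pendant '[-0.532,0,0.926,0,-0.03,0,-1,-0.532,0,0.926,0,-0.03,0,-1,-0.532,0,0.926,0,-0.03,0,-1,0,0,0,0,0,0,1,0,0,0,0,0,0,1,0,0,0,0,0,0,1,0,0,0,0,0,0,1,0,0,0,0,0,0,1,0,0,0,0,0,0,1,0,0,0,0,0,0,1]'
python3 - <<'E'
from k import *
st(); s=plan(tcp(B+90*Z,70),Rdown(ya,70)); s=plan(tcp(B+90*Z+45*u,-20),Rdown(ya,-20),start=s)
E
```

```text
time: 9.2
tool_pos: [472.6, -45.0, 39.1]
tcp_rot: [3.141, -1.214, 2.894]
contact_force: [3.5, 0.1, 1.9]
grip_width: 49.7
finger_force: 30.0
t 9.2 j [-0.253  1.255  0.806 -0.006  2.294 -1.577] grasp [489.9 -49.3  45.7] tilt 69.6 yerr [0.245 0.969 0.   ]
2 x [0.703, 0.001, -0.234, -0.014, 0.055, 0.007]
23 x [-0.108, 0.0, -0.034, 0.0, -0.978, 0.0]
```

```bash
python3 -m pendant '[0.7,0,-0.23,0,0.05,0,1,0.7,0,-0.23,0,0.05,0,1,-0.108,0,-0.034,0,-0.978,0,1,-0.108,0,-0.034,0,-0.978,0,1,-0.108,0,-0.034,0,-0.978,0,1,-0.108,0,-0.034,0,-0.978,0,1,-0.108,0,-0.034,0,-0.978,0,1,-0.108,0,-0.034,0,-0.978,0,1,-0.108,0,-0.034,0,-0.978,0,1,-0.108,0,-0.034,0,-0.978,0,1,-0.108,0,-0.034,0,-0.978,0,1]'
python3 -m pendant '[-0.108,0,-0.034,0,-0.978,0,1,-0.108,0,-0.034,0,-0.978,0,1,-0.108,0,-0.034,0,-0.978,0,1,-0.108,0,-0.034,0,-0.978,0,1,-0.108,0,-0.034,0,-0.978,0,1,-0.108,0,-0.034,0,-0.978,0,1,-0.108,0,-0.034,0,-0.978,0,1,-0.108,0,-0.034,0,-0.978,0,1]'
python3 -m pendant '[-0.108,0,-0.034,0,-0.978,0,1,-0.108,0,-0.034,0,-0.978,0,1,-0.108,0,-0.034,0,-0.978,0,1,-0.108,0,-0.034,0,-0.978,0,1,-0.108,0,-0.034,0,-0.978,0,1,-0.108,0,-0.034,0,-0.978,0,1,0,0,0,0,0,0,1]'
python3 - <<'E'
from k import *
st(); s=plan(tcp(B+40*Z+45*u,-20),Rdown(ya,-20)); s=plan(tcp(B+25*Z+45*u,-20),Rdown(ya,-20),2,start=s)
E
```

```text
time: 10.3
tool_pos: [494.2, -50.5, 65.4]
tcp_rot: [3.142, -0.604, 2.894]
contact_force: [-0.4, 0.2, -6.3]
grip_width: 49.9
finger_force: 30.0
time: 11.1
tool_pos: [519.1, -56.8, 63.7]
tcp_rot: [3.142, -0.06, 2.894]
contact_force: [0.4, 0.0, -6.0]
grip_width: 49.4
finger_force: 30.0
time: 11.8
tool_pos: [534.4, -60.5, 70.5]
tcp_rot: [3.141, 0.343, 2.894]
contact_force: [-1.5, 0.3, -6.6]
grip_width: 49.6
finger_force: 30.0
t 11.8 j [-0.258  0.358  1.99   0.008  0.45  -1.588] grasp [528.2 -59.   88.4] tilt -19.6 yerr [0.245 0.97  0.   ]
2 x [0.207, -0.003, 0.782, 0.007, -0.044, 0.016]
2 x [0.086, -0.0, 0.235, 0.0, 0.0, 0.0]
```

```bash
python3 -m pendant '[0.207,0,0.782,0,-0.1,0,1,0.207,0,0.782,0,-0.1,0,1,0.07,0,0.18,0,0,0,1,0.07,0,0.18,0,0,0,1,0,0,0,0,0,0,1]'
python3 - <<'E'
from k import *
st(); im=capture("side"); P=[528+15,-60-4,-.25]
c=proj("side",[[540,-62,20]])[0].astype(int); cr=im[c[1]-40:c[1]+40,c[0]-50:c[0]+50,::-1]
cv2.imwrite("pics/lay.png",cv2.resize(cr,None,fx=6,fy=6,interpolation=2))
E
```

```text
time: 12.3
tool_pos: [544.6, -63.0, 15.6]
tcp_rot: [-3.142, 0.356, 2.894]
contact_force: [0.6, 0.2, -5.8]
grip_width: 49.6
finger_force: 30.0
t 12.3 j [-0.257  0.476  2.024  0.011  0.286 -1.59 ] grasp [538.2 -61.3  33.4] tilt -20.4 yerr [ 0.245  0.969 -0.   ]
```

View pics/lay.png

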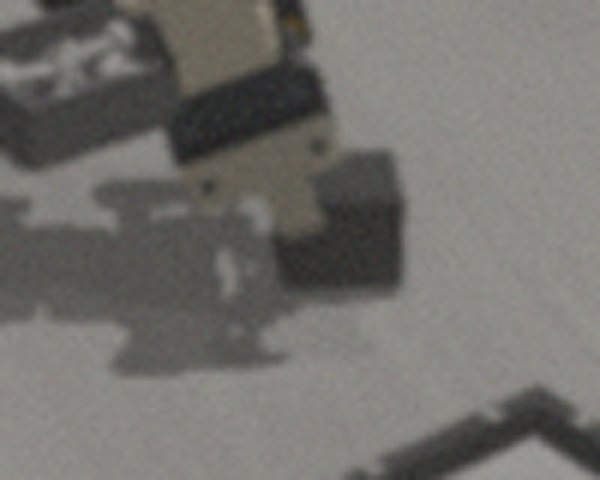

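The block is held level, its bottom just above the bench. Joint 5 is at its limit, so I move outward while lowering.

Run:
```python
from k import *
p,R=now(); g=np.array([538.2,-61.3,0])
s=plan(tcp(g+30*u+33*Z,-20.4),Rdown(ya,-20.4)); s=plan(tcp(g+30*u+25*Z,-20.4),Rdown(ya,-20.4),2,start=s)
```

```text
1 x [-0.927, -0.003, 0.371, 0.01, 0.013, 0.031]
2 x [0.046, -0.0, 0.125, 0.0, 0.0, 0.0]
```

```bash
python3 -m pendant '[-0.46,0,0.185,0,0,0,1,-0.46,0,0.185,0,0,0,1,0,0,0,0,0,0,1]'
python3 -m pendant '[0.046,0,0.125,0,0,0,1,0,0,0,0,0,0,1]'
python3 -m pendant '[0.02,0,0.06,0,0,0,1,0,0,0,0,0,0,1]'
python3 -c "from k import *;st()"
```

```text
time: 12.65
tool_pos: [575.6, -70.9, 16.2]
tcp_rot: [-3.141, 0.361, 2.894]
contact_force: [1.2, -0.3, -5.6]
grip_width: 49.6
finger_force: 30.0
time: 12.85
tool_pos: [571.3, -69.6, 9.7]
tcp_rot: [-3.142, 0.354, 2.894]
contact_force: [-0.9, 1.0, -7.0]
grip_width: 49.9
finger_force: 30.0
time: 13.05
tool_pos: [572.1, -69.9, 8.1]
tcp_rot: [-3.142, 0.355, 2.894]
contact_force: [-0.7, -1.3, -6.5]
grip_width: 49.7
finger_force: 30.0
t 13.05 j [-0.256  0.524  1.954  0.01   0.309 -1.588] grasp [565.7 -68.2  25.9] tilt -20.3 yerr [ 0.245  0.969 -0.   ]
```

```bash
python3 -m pendant '[0.012,0,0.032,0,0,0,1,0,0,0,0,0,0,1]'
python3 -c "from k import *;st()"
```

```text
time: 13.25
tool_pos: [572.5, -70.0, 7.2]
tcp_rot: [-3.142, 0.356, 2.894]
contact_force: [0.6, -0.1, -5.9]
grip_width: 49.9
finger_force: 30.0
t 13.25 j [-0.256  0.526  1.954  0.01   0.306 -1.588] grasp [566.1 -68.4  25. ] tilt -20.4 yerr [ 0.245  0.969 -0.   ]
```

```bash
python3 -m pendant '[0.012,0,0.032,0,0,0,1,0,0,0,0,0,0,1]'
python3 -m pendant '[0.006,0,0.016,0,0,0,1,0,0,0,0,0,0,1]'
python3 -c "from k import *;st()"
```

```text
time: 13.45
tool_pos: [572.8, -70.1, 6.3]
tcp_rot: [-3.142, 0.356, 2.894]
contact_force: [0.3, -0.5, -6.0]
grip_width: 49.4
finger_force: 30.0
time: 13.65
tool_pos: [572.7, -70.0, 6.1]
tcp_rot: [-3.142, 0.356, 2.894]
contact_force: [-1.7, -0.1, -1.7]
grip_width: 50.1
finger_force: 30.0
t 13.65 j [-0.256  0.528  1.955  0.01   0.302 -1.588] grasp [566.3 -68.4  23.9] tilt -20.4 yerr [ 0.245  0.969 -0.   ]
```

```bash
python3 -m pendant '[0,0,0,0,0,0,-1,0,0,0,0,0,0,-1,0,0,0,0,0,0,-1,0,0,0,0,0,0,-1,-0.3,0,-0.85,0,0,0,-1,-0.3,0,-0.85,0,0,0,-1]'
python3 - <<'E'
from k import *
from h import *
st(); C=np.array([581.5,-72.3,0])
s=plan(tcp(C+75*Z,0),Rdown(ya)); s=plan(tcp(C+28*Z,0),Rdown(ya),start=s)
ms={}
for n in("side","top"):
    capture(n)
    for r in regions_of(n,"block_center"):
        q=at(n,r["location"],25)
        print(n,q.round(),round(r["score"],2),r["pixels"].sum())
E
```

```text
time: 14.25
tool_pos: [571.3, -69.7, 59.8]
tcp_rot: [-3.142, 0.354, 2.894]
contact_force: [1.3, -1.4, 0.0]
grip_width: 90.5
finger_force: 0.0
t 14.25 j [-0.256  0.428  1.914  0.007  0.445 -1.585] grasp [564.9 -68.1  77.6] tilt -20.3 yerr [ 0.245  0.969 -0.   ]
6 x [-0.053, 0.0, 0.033, 0.001, 0.845, 0.005]
2 x [0.0, -0.0, 0.783, 0.0, 0.0, 0.0]
side [306. 360.  25.] 0.91 669
side [587. -82.  25.] 0.75 460
top [298. 348.  25.] 0.76 974
```

```bash
python3 -m pendant '[-0.053,0,0.033,0,0.845,0,-1,-0.053,0,0.033,0,0.845,0,-1,-0.053,0,0.033,0,0.845,0,-1,-0.053,0,0.033,0,0.845,0,-1,-0.053,0,0.033,0,0.845,0,-1,-0.053,0,0.033,0,0.845,0,-1,0,0,0.78,0,0,0,-1,0,0,0.78,0,0,0,-1]'
python3 -m pendant '[0,0,0,0,0,0,1,0,0,0,0,0,0,1,0,0,0,0,0,0,1,0,0,0,0,0,0,1,0,0,0,0,0,0,1]'
python3 - <<'E'
from k import *
st(); p,R=now()
s=plan(p+10*Z,Rdown(ya)); s=plan(p+12*Z-85*u,Rdown(ya),start=s); plan(p-85*u+Z,Rdown(ya),start=s)
E
```

```text
time: 15.25
tool_pos: [582.2, -72.5, 7.4]
tcp_rot: [-3.142, 0.001, 2.894]
contact_force: [0.9, -0.6, 0.8]
grip_width: 91.7
finger_force: 0.0
time: 15.75
tool_pos: [582.7, -72.5, 10.2]
tcp_rot: [-3.142, 0.004, 2.894]
contact_force: [0.2, 1.3, 0.0]
grip_width: 56.7
finger_force: 0.0
t 15.75 j [-0.254  0.653  1.571 -0.     0.914 -1.577] grasp [582.6 -72.5  29.2] tilt -0.2 yerr [ 0.245  0.969 -0.   ]
1 x [-0.001, -0.0, -0.333, -0.001, 0.054, 0.033]
3 x [0.944, -0.0, -0.022, 0.0, 0.0, 0.0]
1 x [0.0, -0.0, 0.367, 0.0, 0.0, 0.0]
```

Still closing at 56.7, so I wait, then move it inward.

```bash
python3 -m pendant '[0,0,0,0,0,0,1,0,0,0,0,0,0,1,0,0,-0.333,0,0.05,0,1,0.944,0,-0.022,0,0,0,1,0.944,0,-0.022,0,0,0,1,0.944,0,-0.022,0,0,0,1,0,0,0,0,0,0,1,0,0,0.22,0,0,0,1,0,0,0.09,0,0,0,1,0,0,0,0,0,0,1]'
python3 -c "from k import *;st()"
```

```text
time: 16.75
tool_pos: [499.9, -51.7, 11.3]
tcp_rot: [-3.141, -0.002, 2.894]
contact_force: [0.1, -0.3, -5.2]
grip_width: 49.5
finger_force: 30.0
t 16.75 j [-0.256  0.538  1.809 -0.     0.797 -1.578] grasp [500.  -51.7  30.3] tilt 0.1 yerr [ 0.245  0.969 -0.   ]
```

```bash
python3 -m pendant '[0,0,0.04,0,0,0,1,0,0,0,0,0,0,1]'
python3 -m pendant '[0,0,0,0,0,0,-1,0,0,0,0,0,0,-1,0,0,0,0,0,0,-1,0,0,0,0,0,0,-1,0,0,-0.9,0,0,0,-1,0,0,-1,0,0,0,-1,0,0,-1,0,0,0,-1]'
python3 - <<'E'
from k import *
st(); C=np.array([499,-51.5,0])
plan(tcp(C+115*Z+50*u,70),Rdown(ya,70))
n="side";im=capture(n); c=proj(n,[[500,-50,25]])[0].astype(int); cr=im[c[1]-30:c[1]+30,c[0]-40:c[0]+40]
e=cv2.cvtColor(im,4).copy(); edges(n,e,[C[0],C[1],-.25],(0,50),(-30,30,-25,25)); e=e[c[1]-30:c[1]+30,c[0]-40:c[0]+40]
cv2.imwrite("pics/l2.png",np.hstack([cv2.resize(i,(400,300),interpolation=2) for i in(cr[:,:,::-1],e)]))
E
```

```text
time: 16.95
tool_pos: [499.9, -51.7, 10.6]
tcp_rot: [-3.142, -0.002, 2.894]
contact_force: [-0.2, -0.1, -6.3]
grip_width: 49.6
finger_force: 30.0
time: 17.65
tool_pos: [499.7, -51.6, 99.0]
tcp_rot: [-3.142, -0.002, 2.894]
contact_force: [0.7, -0.2, 0.4]
grip_width: 91.4
finger_force: 0.0
t 17.65 j [-0.256  0.407  1.725 -0.     1.011 -1.578] grasp [499.7 -51.6 118. ] tilt 0.1 yerr [ 0.245  0.969 -0.   ]
18 x [-0.042, -0.0, -0.05, -0.001, 0.971, 0.001]
```

View pics/l2.png

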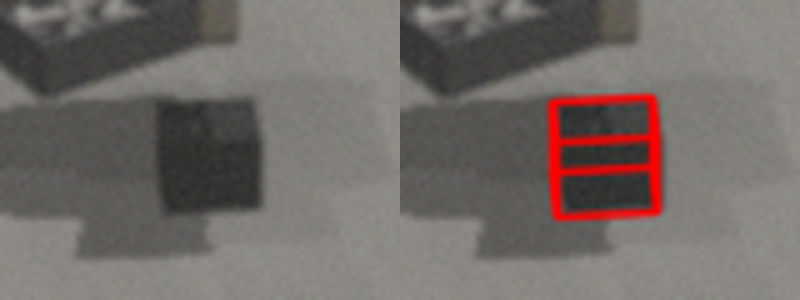

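The block lies flat on its side, released, and the predicted outline matches (left panel, about (210,155)). Now the second tip.

```bash
python3 -m pendant '[-0.042,0,-0.05,0,0.971,0,-1,-0.042,0,-0.05,0,0.971,0,-1,-0.042,0,-0.05,0,0.971,0,-1,-0.042,0,-0.05,0,0.971,0,-1,-0.042,0,-0.05,0,0.971,0,-1,-0.042,0,-0.05,0,0.971,0,-1,-0.042,0,-0.05,0,0.971,0,-1,-0.042,0,-0.05,0,0.971,0,-1,-0.042,0,-0.05,0,0.971,0,-1]'
python3 -m pendant '[-0.042,0,-0.05,0,0.971,0,-1,-0.042,0,-0.05,0,0.971,0,-1,-0.042,0,-0.05,0,0.971,0,-1,-0.042,0,-0.05,0,0.971,0,-1,-0.042,0,-0.05,0,0.971,0,-1,-0.042,0,-0.05,0,0.971,0,-1,-0.042,0,-0.05,0,0.971,0,-1,-0.042,0,-0.05,0,0.971,0,-1,-0.042,0,-0.05,0,0.971,0,-1,0,0,0,0,0,0,-1]'
python3 - <<'E'
from k import *
st(); C=np.array([499,-51.5,0])
plan(tcp(C+36*Z+10*u,70),Rdown(ya,70))
E
```

```text
time: 18.6
tool_pos: [514.0, -55.2, 107.7]
tcp_rot: [-3.142, -0.613, 2.894]
contact_force: [-0.2, 0.0, 0.2]
grip_width: 91.4
finger_force: 0.0
time: 19.6
tool_pos: [529.9, -59.3, 103.7]
tcp_rot: [-3.141, -1.228, 2.893]
contact_force: [-0.4, 0.0, -1.1]
grip_width: 91.7
finger_force: 0.0
t 19.6 j [-0.252  1.334  0.437 -0.008  2.598 -1.579] grasp [547.2 -63.7 110.1] tilt 70.4 yerr [ 0.245  0.969 -0.   ]
3 x [-0.626, -0.0, 0.694, -0.009, -0.029, 0.003]
```

```bash
python3 -m pendant '[-0.626,0,0.694,0,-0.03,0,-1,-0.626,0,0.694,0,-0.03,0,-1,-0.626,0,0.694,0,-0.03,0,-1,0,0,0,0,0,0,1,0,0,0,0,0,0,1,0,0,0,0,0,0,1,0,0,0,0,0,0,1,0,0,0,0,0,0,1,0,0,0,0,0,0,1,0,0,0,0,0,0,1,0,0,0,0,0,0,1]'
python3 - <<'E'
from k import *
st(); g=now()[0]-19*now()[1].apply([0,0,1]); g0=g*[1,1,0]
s=plan(tcp(g0+90*Z,70),Rdown(ya,70)); s=plan(tcp(g0+95*Z+60*u,-20),Rdown(ya,-20),start=s)
E
```

```text
time: 20.7
tool_pos: [492.8, -49.8, 33.4]
tcp_rot: [3.142, -1.214, 2.894]
contact_force: [4.3, -0.5, 1.9]
grip_width: 49.1
finger_force: 30.0
t 20.7 j [-0.253  1.308  0.69  -0.006  2.357 -1.577] grasp [510.1 -54.2  40. ] tilt 69.6 yerr [0.245 0.969 0.   ]
2 x [0.783, 0.001, -0.289, -0.014, 0.054, 0.005]
23 x [-0.126, -0.0, -0.052, 0.0, -0.978, 0.0]
```

```bash
python3 -m pendant '[0.78,0,-0.29,0,0.05,0,1,0.78,0,-0.29,0,0.05,0,1,-0.126,0,-0.052,0,-0.978,0,1,-0.126,0,-0.052,0,-0.978,0,1,-0.126,0,-0.052,0,-0.978,0,1,-0.126,0,-0.052,0,-0.978,0,1,-0.126,0,-0.052,0,-0.978,0,1,-0.126,0,-0.052,0,-0.978,0,1,-0.126,0,-0.052,0,-0.978,0,1,-0.126,0,-0.052,0,-0.978,0,1,-0.126,0,-0.052,0,-0.978,0,1]'
python3 -m pendant '[-0.126,0,-0.052,0,-0.978,0,1,-0.126,0,-0.052,0,-0.978,0,1,-0.126,0,-0.052,0,-0.978,0,1,-0.126,0,-0.052,0,-0.978,0,1,-0.126,0,-0.052,0,-0.978,0,1,-0.126,0,-0.052,0,-0.978,0,1,-0.126,0,-0.052,0,-0.978,0,1,-0.126,0,-0.052,0,-0.978,0,1]'
python3 -m pendant '[-0.126,0,-0.052,0,-0.978,0,1,-0.126,0,-0.052,0,-0.978,0,1,-0.126,0,-0.052,0,-0.978,0,1,-0.126,0,-0.052,0,-0.978,0,1,-0.126,0,-0.052,0,-0.978,0,1,-0.126,0,-0.052,0,-0.978,0,1,0,0,0,0,0,0,1]'
python3 - <<'E'
from k import *
st();  g=now()[0]-19*now()[1].apply([0,0,1]); g0=g*[1,1,0]
plan(tcp(g0+10*u+45*Z,-20.4),Rdown(ya,-20.4))
E
```

```text
time: 21.8
tool_pos: [522.5, -57.4, 62.6]
tcp_rot: [-3.141, -0.605, 2.894]
contact_force: [-0.4, -0.5, -5.4]
grip_width: 49.4
finger_force: 30.0
time: 22.6
tool_pos: [552.8, -65.0, 63.5]
tcp_rot: [-3.141, -0.062, 2.894]
contact_force: [0.3, 0.3, -6.0]
grip_width: 49.8
finger_force: 30.0
time: 23.3
tool_pos: [570.9, -69.5, 74.2]
tcp_rot: [-3.142, 0.342, 2.894]
contact_force: [-0.7, 0.6, -6.0]
grip_width: 49.7
finger_force: 30.0
t 23.3 j [-0.256  0.407  1.889  0.006  0.504 -1.584] grasp [564.7 -67.9  92.1] tilt -19.6 yerr [ 0.245  0.97  -0.   ]
2 x [0.105, -0.001, 0.796, 0.006, -0.101, 0.016]
```

```bash
python3 -m pendant '[0.105,0,0.796,0,-0.101,0,1,0.105,0,0.796,0,-0.101,0,1,0,0,0,0,0,0,1]'
python3 -m pendant '[0.025,0,0.064,0,0,0,1,0,0,0,0,0,0,1]'
python3 -c "from k import *;st()"
```

```text
time: 23.6
tool_pos: [581.8, -72.4, 25.2]
tcp_rot: [-3.142, 0.352, 2.894]
contact_force: [-0.4, 0.4, -6.3]
grip_width: 49.4
finger_force: 30.0
time: 23.8
tool_pos: [585.0, -73.2, 27.7]
tcp_rot: [-3.142, 0.362, 2.894]
contact_force: [1.1, 0.4, -5.7]
grip_width: 49.5
finger_force: 30.0
t 23.8 j [-0.256  0.502  1.912  0.008  0.366 -1.586] grasp [578.4 -71.5  45.5] tilt -20.7 yerr [ 0.245  0.969 -0.   ]
```

```bash
python3 -m pendant '[0.03,0,0.09,0,0.05,0,1,0,0,0,0,0,0,1]'
python3 -m pendant '[0.012,0,0.032,0,0,0,1,0,0,0,0,0,0,1]'
python3 -m pendant '[0.006,0,0.016,0,0,0,1,0,0,0,0,0,0,1]'
python3 -c "from k import *;st()"
```

```text
time: 24.0
tool_pos: [585.0, -73.2, 24.9]
tcp_rot: [-3.142, 0.359, 2.894]
contact_force: [-1.1, 0.5, -5.1]
grip_width: 49.2
finger_force: 30.0
time: 24.2
tool_pos: [585.2, -73.2, 23.9]
tcp_rot: [-3.142, 0.36, 2.894]
contact_force: [0.6, 0.0, -3.6]
grip_width: 49.2
finger_force: 30.0
time: 24.4
tool_pos: [585.7, -73.3, 23.8]
tcp_rot: [-3.141, 0.361, 2.894]
contact_force: [0.5, 0.3, 0.6]
grip_width: 49.7
finger_force: 30.0
t 24.4 j [-0.256  0.51   1.912  0.008  0.359 -1.586] grasp [579.2 -71.7  41.6] tilt -20.7 yerr [ 0.245  0.969 -0.   ]
```

```bash
python3 -m pendant '[0,0,0,0,0,0,-1,0,0,0,0,0,0,-1,0,0,0,0,0,0,-1,0,0,0,0,0,0,-1,0,0,-1,0,0,0,-1,0,0,-1,0,0,0,-1]'
python3 - <<'E'
from k import *
st(); C=np.array([593.7,-75.4,0])
s=plan(tcp(C+110*Z,0),Rdown(ya)); s=plan(tcp(C+45*Z,0),Rdown(ya),start=s)
n="side";im=capture(n); c=proj(n,[C+30*Z])[0].astype(int); cr=im[c[1]-30:c[1]+30,c[0]-40:c[0]+40]
e=cv2.cvtColor(im,4).copy(); edges(n,e,[C[0],C[1],-.25],(0,60)); e=e[c[1]-30:c[1]+30,c[0]-40:c[0]+40]
cv2.imwrite("pics/l3.png",np.hstack([cv2.resize(i,(400,300),interpolation=2) for i in(cr[:,:,::-1],e)]))
E
```

```text
time: 25.0
tool_pos: [563.5, -67.8, 78.6]
tcp_rot: [-3.142, 0.356, 2.894]
contact_force: [1.2, 0.3, 0.1]
grip_width: 90.3
finger_force: 0.0
t 25.0 j [-0.257  0.384  1.918  0.006  0.483 -1.585] grasp [557.1 -66.2  96.4] tilt -20.4 yerr [ 0.245  0.969 -0.   ]
6 x [-0.184, 0.0, -0.032, 0.001, 0.851, 0.005]
3 x [0.0, -0.0, 0.722, 0.0, 0.0, 0.0]
```

View pics/l3.png

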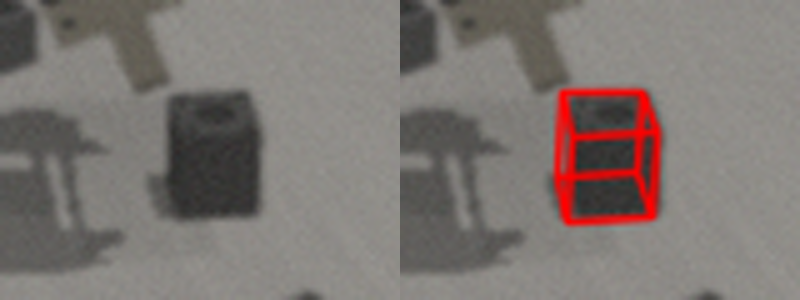

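The block stands upright with the ported bore on top (at (215,115) in the left panel). Next I regrasp it vertically.

```bash
python3 -m pendant '[-0.184,0,-0.032,0,0.851,0,-1,-0.184,0,-0.032,0,0.851,0,-1,-0.184,0,-0.032,0,0.851,0,-1,-0.184,0,-0.032,0,0.851,0,-1,-0.184,0,-0.032,0,0.851,0,-1,-0.184,0,-0.032,0,0.851,0,-1,0,0,0,0,0,0,-1,0,0,0.72,0,0,0,-1,0,0,0.72,0,0,0,-1,0,0,0.72,0,0,0,-1]'
python3 -m pendant '[0,0,0,0,0,0,1,0,0,0,0,0,0,1,0,0,0,0,0,0,1,0,0,0,0,0,0,1,0,0,0,0,0,0,1,0,0,0,0,0,0,1,0,0,0,0,0,0,1]'
python3 - <<'E'
from k import *
st(); p,R=now()
yb=np.pi/2+.317; us=np.array([np.cos(.317),np.sin(.317),0]); vs=np.array([-np.sin(.317),np.cos(.317),0])
S=np.array([568,-269,0])-9*us-9*vs
s=plan(p+50*Z,Rdown(ya)); s=plan(S+Z*(p[2]+50),Rdown(yb),start=s); print(S,p)
E
```

```text
time: 26.05
tool_pos: [593.9, -75.3, 25.8]
tcp_rot: [-3.142, 0.003, 2.894]
contact_force: [-0.4, 0.2, -0.1]
grip_width: 91.5
finger_force: 0.0
time: 26.75
tool_pos: [594.9, -75.6, 27.3]
tcp_rot: [3.142, 0.003, 2.894]
contact_force: [-0.6, 0.3, 3.3]
grip_width: 49.3
finger_force: 30.0
t 26.75 j [-0.254  0.649  1.519  0.     0.971 -1.577] grasp [594.9 -75.6  46.3] tilt -0.2 yerr [0.245 0.969 0.   ]
2 x [-0.002, 0.0, -0.833, 0.0, 0.023, 0.016]
9 x [0.124, -0.768, -0.0, 0.0, 0.0, -0.902]
[ 562.25388338 -280.35703059    0.        ] [594.91214035 -75.61067649  27.28637165]
```

```bash
python3 -m pendant '[0,0,-0.833,0,0.02,0,1,0,0,-0.833,0,0.02,0,1,0.124,-0.768,0,0,0,-0.902,1,0.124,-0.768,0,0,0,-0.902,1,0.124,-0.768,0,0,0,-0.902,1,0.124,-0.768,0,0,0,-0.902,1,0.124,-0.768,0,0,0,-0.902,1,0.124,-0.768,0,0,0,-0.902,1,0.124,-0.768,0,0,0,-0.902,1,0.124,-0.768,0,0,0,-0.902,1,0.124,-0.768,0,0,0,-0.902,1,0,0,0,0,0,0,1]'
cat >> k.py <<'E'
sy=.317
yb=np.pi/2+sy; us=np.array([np.cos(sy),np.sin(sy),0]); vs=np.array([-np.sin(sy),np.cos(sy),0]); S=np.array([568,-269,0])
E
python3 - <<'E'
from k import *
st(); s=plan(S-9*us-9*vs+40*Z,Rdown(yb));print(now()[1].as_euler('xyz'))
n="top";im=capture(n); c=proj(n,[[560,-280,30]])[0].astype(int); i2=capture("side"); d=proj("side",[[560,-280,30]])[0].astype(int)
cv2.imwrite("pics/p1.png",np.hstack([cv2.resize(a[e[1]-32:e[1]+32,e[0]-32:e[0]+32,::-1],(400,400),interpolation=2) for a,e in((im,c),(i2,d))]))
E
```

```text
time: 27.95
tool_pos: [561.5, -283.2, 75.3]
tcp_rot: [3.141, -0.002, -2.824]
contact_force: [-0.6, -0.6, -6.5]
grip_width: 48.9
finger_force: 30.0
t 27.95 j [-5.880e-01  6.410e-01  1.377e+00 -2.000e-03  1.125e+00 -2.476e+00] grasp [ 561.5 -283.2   94.3] tilt 0.1 yerr [-0.312  0.95   0.   ]
2 x [-0.028, 0.041, 0.587, 0.002, -0.014, 0.004]
[ 3.14136140e+00 -1.94602843e-03 -2.82397501e+00]
```

View pics/p1.png

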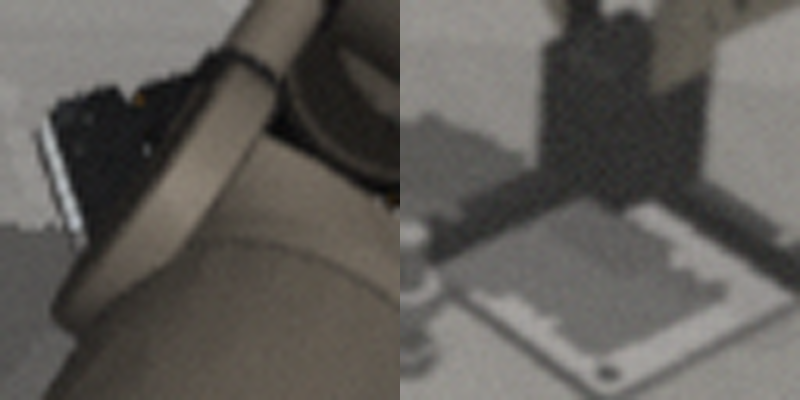

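```bash
python3 -m pendant '[-0.028,0.041,0.6,0,0,0,1,-0.028,0.041,0.55,0,0,0,1,0,0,0,0,0,0,1]'
python3 -m pendant '[0,0,0.08,0,0,0,1,0,0,0,0,0,0,1]'
python3 -c "from k import *;st();p,R=now();print((p-S)@us,(p-S)@vs,R.apply([1,0,0]),us)"
```

```text
time: 28.35
tool_pos: [561.0, -274.8, 39.1]
tcp_rot: [3.135, -0.005, -2.822]
contact_force: [-1.4, 1.0, -7.7]
grip_width: 49.2
finger_force: 30.0
time: 28.55
tool_pos: [563.4, -277.2, 40.3]
tcp_rot: [-3.141, -0.0, -2.822]
contact_force: [-0.7, -0.1, -5.3]
grip_width: 49.4
finger_force: 30.0
t 28.55 j [-0.579  0.678  1.415 -0.     1.048 -2.469] grasp [ 563.4 -277.2   59.3] tilt -0.0 yerr [-0.314  0.949 -0.   ]
-6.916857122544061 -6.394720581429495 [-9.49457227e-01 -3.13896419e-01  1.14697980e-04] [0.95017484 0.31171744 0.        ]
```

```bash
python3 -m pendant '[0,0,0.12,0,0,0,1,0,0,0,0,0,0,1]'
python3 -m pendant '[0,0,0.03,0,0,0,1,0,0,0,0,0,0,1]'
python3 -m pendant '[0,0,0.025,0,0,0,1,0,0,0,0,0,0,1]'
python3 -c "from k import *;st()"
```

```text
time: 28.75
tool_pos: [563.1, -277.4, 36.3]
tcp_rot: [3.141, -0.0, -2.823]
contact_force: [-0.9, -0.1, -6.8]
grip_width: 49.1
finger_force: 30.0
time: 28.95
tool_pos: [563.1, -277.6, 35.5]
tcp_rot: [-3.142, -0.0, -2.823]
contact_force: [-0.1, -0.5, -5.7]
grip_width: 49.3
finger_force: 30.0
time: 29.15
tool_pos: [563.1, -277.7, 35.4]
tcp_rot: [-3.141, -0.0, -2.823]
contact_force: [-2.5, 1.0, 2.1]
grip_width: 49.0
finger_force: 30.0
t 29.15 j [-5.800e-01  6.840e-01  1.420e+00 -1.000e-03  1.038e+00 -2.469e+00] grasp [ 563.1 -277.7   54.4] tilt 0.0 yerr [-0.314  0.95  -0.   ]
```

```bash
for i in 1; do python3 -m pendant '[-0.1,0,0,0,0,0,1,0,0,0,0,0,0,1]'; python3 -m pendant '[-0.07,0,0,0,0,0,1,0,0,0,0,0,0,1]'; python3 -m pendant '[-0.05,0,0,0,0,0,1,0,0,0,0,0,0,1]'; done
python3 -c "from k import *;st();p,R=now();f=get_obs()['contact_force'];print((p-S)@us,(p-S)@vs,f@us,f@vs)"
```

```text
time: 29.35
tool_pos: [565.3, -277.0, 36.1]
tcp_rot: [-3.141, -0.002, -2.822]
contact_force: [-9.0, -1.1, 9.4]
grip_width: 49.1
finger_force: 30.0
time: 29.55
tool_pos: [566.6, -276.6, 36.6]
tcp_rot: [-3.141, -0.003, -2.822]
contact_force: [-11.3, 0.3, 13.1]
grip_width: 49.4
finger_force: 30.0
time: 29.75
tool_pos: [568.0, -276.2, 36.9]
tcp_rot: [-3.141, -0.003, -2.822]
contact_force: [-11.4, -0.0, 14.5]
grip_width: 49.1
finger_force: 30.0
t 29.75 j [-0.572  0.689  1.404 -0.003  1.05  -2.461] grasp [ 568.1 -276.2   55.9] tilt 0.1 yerr [-0.314  0.95  -0.001]
-2.2217594166590366 -6.873957819124953 -10.873380869757563 3.532420420228804
```

```bash
python3 -m pendant '[0,0,-0.03,0,0,0,1,0,0,0,0,0,0,1]'; python3 -m pendant '[-0.05,0,0,0,0,0,1,0,0,0,0,0,0,1]'; python3 -m pendant '[-0.04,0,0,0,0,0,1,0,0,0,0,0,0,1]'
python3 -c "from k import *;st();p,R=now();f=get_obs()['contact_force'];print((p-S)@us,(p-S)@vs,f@us,f@vs)"
```

```text
time: 29.95
tool_pos: [568.0, -276.1, 37.0]
tcp_rot: [-3.141, -0.003, -2.823]
contact_force: [-9.5, -0.2, 9.5]
grip_width: 49.3
finger_force: 30.0
time: 30.15
tool_pos: [569.6, -275.6, 37.4]
tcp_rot: [-3.141, -0.003, -2.822]
contact_force: [-10.6, 0.4, 12.3]
grip_width: 49.2
finger_force: 30.0
time: 30.35
tool_pos: [570.9, -275.3, 37.7]
tcp_rot: [-3.141, -0.002, -2.823]
contact_force: [-10.1, 0.0, 12.9]
grip_width: 49.0
finger_force: 30.0
t 30.35 j [-5.690e-01  6.910e-01  1.397e+00 -2.000e-03  1.054e+00 -2.458e+00] grasp [ 570.9 -275.3   56.7] tilt 0.1 yerr [-0.314  0.95  -0.001]
0.7796814217979899 -6.898152882111319 -9.550371320074099 3.1480116524585147
```

Run:
```python
from k import *
i2=capture("side"); d=proj("side",[[565,-270,30]])[0].astype(int)
e=cv2.cvtColor(i2,4).copy(); p=now()[0]; edges("side",e,[p[0],p[1],sy],(8,68))
cv2.imwrite("pics/p2.png",np.hstack([cv2.resize(a[d[1]-28:d[1]+28,d[0]-28:d[0]+28],(400,400),interpolation=2) for a in(cv2.cvtColor(i2,4),e)]))
```

```text
(no output)
```

View pics/p2.png

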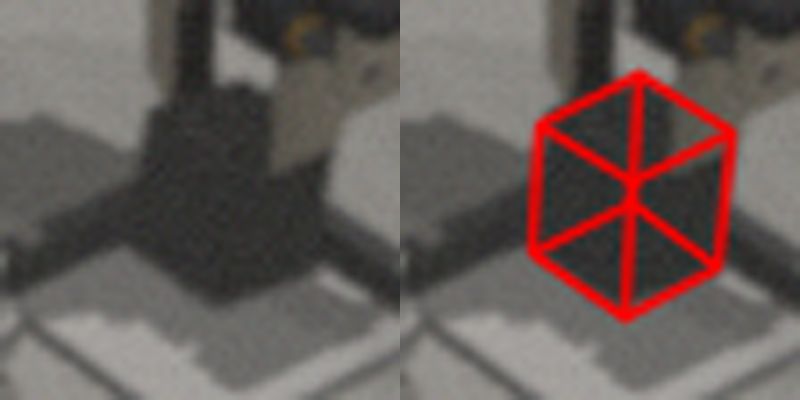

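The block leans about 5° (left edge from (125,245) to (150,105)), because its foot dragged while I slid it from high up. I'll back off to level it, release it gently, then push it home low down with closed fingers.

```bash
python3 -m pendant '[0.09,0,0,0,0,0,1,0,0,0,0,0,0,1]'; python3 -m pendant '[0.09,0,0.02,0,0,0,1,0,0,0,0,0,0,1]'
python3 -c "from k import *;st();p,R=now();f=get_obs()['contact_force'];print((p-S)@us,(p-S)@vs,f@us,f@vs)"
```

```text
time: 30.6
tool_pos: [568.7, -276.0, 37.0]
tcp_rot: [-3.141, -0.001, -2.823]
contact_force: [-7.2, 0.9, 8.1]
grip_width: 49.5
finger_force: 30.0
time: 30.8
tool_pos: [566.8, -276.6, 36.4]
tcp_rot: [-3.141, 0.0, -2.823]
contact_force: [-5.0, 2.2, 6.9]
grip_width: 49.0
finger_force: 30.0
t 30.8 j [-5.750e-01  6.870e-01  1.410e+00 -1.000e-03  1.044e+00 -2.464e+00] grasp [ 566.8 -276.6   55.4] tilt -0.0 yerr [-0.313  0.95  -0.001]
-3.5520673369716107 -6.872021796969446 -4.045039244909655 3.6745877260158375
```

```bash
python3 -m pendant '[0.09,0,0.01,0,0,0,1,0,0,0,0,0,0,1]'; python3 -m pendant '[0.03,0,0.01,0,0,0,1,0,0,0,0,0,0,1]'
python3 -c "from k import *;st();p,R=now();f=get_obs()['contact_force'];print((p-S)@us,(p-S)@vs,f@us,f@vs)"
```

```text
time: 31.0
tool_pos: [564.8, -277.2, 35.6]
tcp_rot: [-3.141, 0.001, -2.823]
contact_force: [-2.1, 1.7, 5.3]
grip_width: 49.0
finger_force: 30.0
time: 31.2
tool_pos: [564.2, -277.4, 35.4]
tcp_rot: [-3.141, 0.001, -2.823]
contact_force: [-1.9, 2.7, 6.6]
grip_width: 49.0
finger_force: 30.0
t 31.2 j [-5.790e-01  6.840e-01  1.419e+00  1.000e-03  1.037e+00 -2.469e+00] grasp [ 564.2 -277.4   54.4] tilt -0.1 yerr [-0.313  0.95  -0.001]
-6.193629984491303 -6.809734816789629 -0.9185711083934285 3.1737196339705895
```

```bash
python3 -m pendant '[0,0,0,0,0,0,-1,0,0,0,0,0,0,-1,0,0,0,0,0,0,-1,0,0,0,0,0,0,-1,0,0,0,0,0,0,-1,0,0,-0.8,0,0,0,-1,0,0,-0.9,0,0,0,1,0,0,0,0,0,0,1]'
python3 - <<'E'
from k import *
p,R=now(); C=S-6.2*us-6.8*vs
s=plan(C-46*us+p[2]*Z,Rdown(yb)); s=plan(C-46*us+18*Z,Rdown(yb),start=s)
i2=capture("side"); d=proj("side",[[565,-270,30]])[0].astype(int)
e=cv2.cvtColor(i2,4).copy(); edges("side",e,[C[0],C[1],sy],(8,68))
cv2.imwrite("pics/p3.png",np.hstack([cv2.resize(a[d[1]-28:d[1]+28,d[0]-28:d[0]+28],(400,400),interpolation=2) for a in(cv2.cvtColor(i2,4),e)]))
E
```

```text
time: 32.0
tool_pos: [565.5, -278.7, 89.1]
tcp_rot: [-3.136, 0.004, -2.823]
contact_force: [0.1, -0.6, -0.3]
grip_width: 80.0
finger_force: 0.0
2 x [0.78, 0.029, -0.002, -0.039, 0.029, 0.014]
3 x [0.0, -0.0, 0.79, 0.0, 0.0, 0.0]
```

View pics/p3.png

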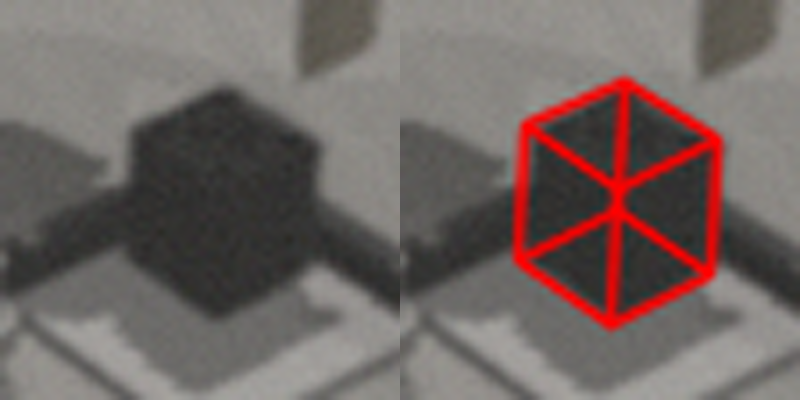

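The block stands upright on the plate near the corner, released (left panel, foot corner at (218,318)). Now I push it low with closed fingers.

```bash
python3 -m pendant '[0.78,0.029,0,0,0,0,1,0.78,0.029,0,0,0,0,1,0,0,0,0,0,0,1,0,0,0,0,0,0,1,0,0,0,0,0,0,1,0,0,0,0,0,0,1,0,0,0.79,0,0,0,1,0,0,0.79,0,0,0,1,0,0,0.7,0,0,0,1,0,0,0,0,0,0,1]'
python3 -m pendant '[-0.1,0,0,0,0,0,1,0,0,0,0,0,0,1]'; python3 -m pendant '[-0.1,0,0,0,0,0,1,0,0,0,0,0,0,1]'
python3 -c "from k import *;st();p,R=now();f=get_obs()['contact_force'];print((p-S)@us,(p-S)@vs,f@us,f@vs)"
```

```text
time: 33.05
tool_pos: [517.0, -288.8, 13.8]
tcp_rot: [3.136, -0.004, -2.822]
contact_force: [-0.3, 0.5, 0.6]
grip_width: 0.8
finger_force: 0.0
time: 33.25
tool_pos: [522.6, -289.8, 18.1]
tcp_rot: [-3.14, 0.001, -2.822]
contact_force: [0.1, -0.5, -0.1]
grip_width: 0.2
finger_force: 0.0
time: 33.45
tool_pos: [525.0, -288.7, 17.8]
tcp_rot: [-3.14, 0.001, -2.822]
contact_force: [-0.4, -0.3, 0.2]
grip_width: 0.6
finger_force: 0.0
t 33.45 j [-0.631  0.661  1.526 -0.     0.953 -2.52 ] grasp [ 524.9 -288.7   36.8] tilt -0.1 yerr [-0.314  0.949 -0.001]
-47.03867762876918 -5.307216337918209 -0.4670528980461934 -0.12799491289208342
```

```bash
for i in 1 ; do python3 -m pendant '[-0.1,0,0,0,0,0,1,0,0,0,0,0,0,1]'; python3 -m pendant '[-0.1,0,0,0,0,0,1,0,0,0,0,0,0,1]'; python3 -m pendant '[-0.06,0,0,0,0,0,1,0,0,0,0,0,0,1]'; python3 -m pendant '[-0.04,0,0,0,0,0,1,0,0,0,0,0,0,1]'; python3 -m pendant '[-0.04,0,0,0,0,0,1,0,0,0,0,0,0,1]';  done | grep -E "pos|force"
python3 -c "from k import *;st();p,R=now();f=get_obs()['contact_force'];print((p-S)@us,(p-S)@vs,f@us,f@vs)"
```

```text
tool_pos: [527.4, -287.6, 17.2]
contact_force: [0.5, 0.4, 0.2]
finger_force: 0.0
tool_pos: [529.4, -286.7, 16.8]
contact_force: [-2.4, -1.9, 1.0]
finger_force: 1.5
tool_pos: [530.3, -286.4, 16.9]
contact_force: [-6.4, -1.5, 3.5]
finger_force: 3.3
tool_pos: [531.3, -286.1, 16.9]
contact_force: [-6.0, -2.1, 2.9]
finger_force: 3.5
tool_pos: [532.4, -285.7, 16.9]
contact_force: [-6.3, -2.8, 4.7]
finger_force: 3.5
t 34.45 j [-6.180e-01  6.720e-01  1.506e+00 -2.000e-03  9.660e-01 -2.507e+00] grasp [ 532.5 -285.7   35.9] tilt 0.2 yerr [-0.313  0.95   0.001]
-39.029218198707966 -4.818902240401648 -6.919368923252119 -0.729191587191139
```

```bash
for i in 1 ; do python3 -m pendant '[-0.05,0,0,0,0,0,1,0,0,0,0,0,0,1]'; python3 -m pendant '[-0.05,0,0,0,0,0,1,0,0,0,0,0,0,1]'; python3 -m pendant '[-0.04,0,0,0,0,0,1,0,0,0,0,0,0,1]'; python3 -m pendant '[-0.04,0,0,0,0,0,1,0,0,0,0,0,0,1]';  done | grep -E "pos|contact_force"
python3 -c "from k import *;st();p,R=now();f=get_obs()['contact_force'];print((p-S)@us,(p-S)@vs,f@us,f@vs)"
```

```text
tool_pos: [533.9, -285.3, 16.9]
contact_force: [-6.3, -1.9, 3.8]
tool_pos: [535.3, -284.8, 17.0]
contact_force: [-6.4, -2.5, 3.8]
tool_pos: [536.2, -284.5, 16.9]
contact_force: [-7.7, -2.5, 4.7]
tool_pos: [536.2, -284.5, 17.0]
contact_force: [-11.7, -4.2, 7.9]
t 35.25 j [-0.612  0.677  1.495 -0.004  0.974 -2.5  ] grasp [ 536.3 -284.5   36. ] tilt 0.3 yerr [-0.314  0.95   0.001]
-35.038516526545 -4.808947822637805 -12.428898830063094 -0.29450477156370347
```

```bash
python3 -m pendant '[-0.05,0,0,0,0,0,1,0,0,0,0,0,0,1]'; python3 -m pendant '[0.2,0,0,0,0,0,1,0.25,0,0,0,0,0,1,0,0,0,0,0,0,1]'
python3 - <<'E'
from k import *
p,R=now(); f=get_obs()['contact_force'];print((p-S)@us,(p-S)@vs,f@us,f@vs)
s=plan(S-48*us-58*vs+18*Z,Rdown(yb)); plan(S+0*us-58*vs+18*Z,Rdown(yb),start=s)
E
```

```text
time: 35.45
tool_pos: [536.2, -284.5, 17.2]
tcp_rot: [3.139, -0.008, -2.823]
contact_force: [-17.9, -6.0, 10.8]
grip_width: 0.3
finger_force: 9.3
time: 35.75
tool_pos: [526.9, -287.5, 16.7]
tcp_rot: [3.141, -0.0, -2.823]
contact_force: [-0.3, 0.4, 0.1]
grip_width: -0.0
finger_force: 0.0
-44.787312262510646 -4.77856662703987 -0.13585263341209844 0.5009911588903644
2 x [0.054, -0.887, -0.022, 0.004, -0.003, 0.009]
2 x [-0.8, -0.0, -0.0, 0.0, 0.0, 0.0]
```

```bash
python3 -m pendant '[0.1,-0.6,-0.02,0,0,0,1,0,-0.6,-0.02,0,0,0,1,0,-0.62,0,0,0,0,1,0,0,0,0,0,0,1,-0.8,0,0,0,0,0,1,-0.8,0,0,0,0,0,1,0,0,0,0,0,0,1]'
python3 - <<'E'
from k import *
st();p,R=now(); f=get_obs()['contact_force'];print((p-S)@us,(p-S)@vs,f@us,f@vs)
E
for i in 1 ; do python3 -m pendant '[0,0.1,0,0,0,0,1,0,0,0,0,0,0,1]'; python3 -m pendant '[0,0.1,0,0,0,0,1,0,0,0,0,0,0,1]';python3 -m pendant '[0,0.05,0,0,0,0,1,0,0,0,0,0,0,1]'; done | grep -E "pos|contact_force"
python3 -c "from k import *;st();p,R=now();f=get_obs()['contact_force'];print((p-S)@us,(p-S)@vs,f@us,f@vs)"
```

```text
time: 36.45
tool_pos: [589.6, -322.9, 17.8]
tcp_rot: [3.141, 0.001, -2.82]
contact_force: [1.1, 0.1, 0.2]
grip_width: 0.5
finger_force: 0.0
t 36.45 j [-6.150e-01  7.760e-01  1.284e+00  1.000e-03  1.081e+00 -2.508e+00] grasp [ 589.6 -322.9   36.8] tilt -0.0 yerr [-0.316  0.949  0.   ]
3.7264985867351186 -57.95535963479717 1.082099087162851 -0.2125589651625447
tool_pos: [585.4, -321.4, 17.7]
contact_force: [-0.2, -0.0, 0.0]
tool_pos: [584.8, -319.2, 18.1]
contact_force: [0.4, 0.4, 0.3]
tool_pos: [584.8, -318.0, 18.1]
contact_force: [0.8, 0.9, -0.2]
t 37.05 j [-0.613  0.765  1.306 -0.     1.071 -2.502] grasp [ 584.8 -318.    37.1] tilt 0.0 yerr [-0.313  0.95   0.   ]
0.6463264043416768 -51.80384043320311 1.0084289355123464 0.640253379202548
```

```bash
for i in 1 ; do python3 -m pendant '[0,0.06,0,0,0,0,1,0,0,0,0,0,0,1]'; python3 -m pendant '[0,0.06,0,0,0,0,1,0,0,0,0,0,0,1]';python3 -m pendant '[0,0.06,0,0,0,0,1,0,0,0,0,0,0,1]';python3 -m pendant '[0,0.05,0,0,0,0,1,0,0,0,0,0,0,1]'; done | grep -E "pos|contact_force"
python3 -c "from k import *;st();p,R=now();f=get_obs()['contact_force'];print((p-S)@us,(p-S)@vs,f@us,f@vs)"
```

```text
tool_pos: [584.3, -316.1, 18.0]
contact_force: [-0.0, -0.9, -0.4]
tool_pos: [584.0, -315.1, 18.3]
contact_force: [1.3, -2.4, 0.8]
tool_pos: [583.9, -314.2, 19.0]
contact_force: [0.4, -4.4, 3.4]
tool_pos: [583.8, -313.5, 19.6]
contact_force: [0.5, -6.1, 4.5]
t 37.85 j [-6.070e-01  7.560e-01  1.320e+00 -2.000e-03  1.061e+00 -2.496e+00] grasp [ 583.7 -313.4   38.6] tilt -0.2 yerr [-0.313  0.95  -0.004]
1.1174639289085118 -47.16719402024582 -1.3950606611590524 -5.958661331493395
```

```bash
for i in 1 ; do python3 -m pendant '[0,0.05,0,0,0,0,1,0,0,0,0,0,0,1]'; python3 -m pendant '[0,0.05,0,0,0,0,1,0,0,0,0,0,0,1]';python3 -m pendant '[0,0.05,0,0,0,0,1,0,0,0,0,0,0,1]'; done | grep -E "pos|contact_force"
python3 -c "from k import *;st();p,R=now();f=get_obs()['contact_force'];print((p-S)@us,(p-S)@vs,f@us,f@vs)"
```

```text
tool_pos: [583.7, -312.5, 20.1]
contact_force: [1.0, -6.9, 6.9]
tool_pos: [583.6, -311.9, 20.6]
contact_force: [0.6, -10.0, 8.8]
tool_pos: [583.3, -310.2, 20.6]
contact_force: [1.8, -8.1, 7.9]
t 38.45 j [-6.040e-01  7.500e-01  1.330e+00 -2.000e-03  1.054e+00 -2.492e+00] grasp [ 583.2 -310.    39.6] tilt -0.4 yerr [-0.313  0.95  -0.007]
1.6966659913735995 -43.86469973874583 -0.790389809820172 -8.316777154986887
```

```bash
for i in 1 ; do python3 -m pendant '[0,0.04,0,0,0,0,1,0,0,0,0,0,0,1]'; python3 -m pendant '[0,0.04,0,0,0,0,1,0,0,0,0,0,0,1]';python3 -m pendant '[0,0.04,0,0,0,0,1,0,0,0,0,0,0,1]'; done | grep -E "pos|contact_force"
python3 -c "from k import *;st();p,R=now();f=get_obs()['contact_force'];print((p-S)@us,(p-S)@vs,f@us,f@vs)"
```

```text
tool_pos: [583.2, -309.6, 21.0]
contact_force: [1.1, -8.2, 8.7]
tool_pos: [583.1, -309.0, 21.4]
contact_force: [1.4, -11.6, 10.4]
tool_pos: [583.0, -308.5, 21.9]
contact_force: [1.1, -11.1, 12.2]
t 39.05 j [-0.601  0.744  1.337 -0.004  1.049 -2.489] grasp [ 582.8 -308.3   40.9] tilt -0.5 yerr [-0.313  0.95  -0.011]
1.9360334242483255 -42.170915911343336 -2.4129991069420846 -10.921860725656504
```

```bash
python3 -m pendant '[0,-0.3,0,0,0,0,1,0,-0.1,0,0,0,0,1,0,0,0,0,0,0,1]'
cat > chk.py <<'E'
from k import *
st();p,R=now();print((p-S)@us,(p-S)@vs)
ims={n:capture(n).mean(2) for n in("top","side")}
c=proj("side",[[568,-269,38]])[0]
def cg(q,n="side"):
    m=np.full((384,512),110,np.uint8); hull(m,n,box(-83,47,-83,47,0,8,[*S[:2],sy]),165)
    for b in((25,37,-80,37),(-80,37,25,37)): hull(m,n,box(*b,8,26,[*S[:2],sy]),50)
    hull(m,n,box(-25,25,-25,25,8,68,q),50)
    a,b=c.astype(int); sl=np.s_[b-20:b+14,a-16:a+16]
    return -np.corrcoef(ims[n][sl].ravel(),cv2.GaussianBlur(m.astype(float),(0,0),.7)[sl].ravel())[0,1]
q,f=fit(cg,S[:2]-[3,3],(sy,)); d=np.array([*q[:2],0])-S; print("block",q.round(2),f,"us",d@us,"vs",d@vs)
E
python3 chk.py
```

```text
time: 39.35
tool_pos: [584.0, -315.4, 17.5]
tcp_rot: [3.141, -0.001, -2.823]
contact_force: [0.2, -3.7, 1.5]
grip_width: 0.5
finger_force: 1.5
t 39.35 j [-0.61   0.763  1.312 -0.     1.067 -2.5  ] grasp [ 584.  -315.4   36.5] tilt 0.1 yerr [-0.313  0.95   0.001]
0.7008343965460853 -49.04548224121909
block [ 5.7926e+02 -2.7359e+02  4.4000e-01] -0.6465738732383812 us 9.270850764817025 vs -7.876838531696848
```

The block seems to tip rather than slide. The finger backs touch it high up, whereas the flat pad side used for the first push worked. I'll turn the tool 90° and push with the flat side.

```bash
python3 -m pendant '[0,-0.4,0,0,0,0,1,0,0,0,0,0,0,1]'
python3 - <<'E'
from k import *
s=plan(S-61*vs+16*Z,Rdown(sy),23)
E
python3 chk.py
```

```text
time: 39.65
tool_pos: [587.5, -326.3, 17.3]
tcp_rot: [3.14, -0.001, -2.823]
contact_force: [1.5, 0.5, -0.3]
grip_width: 0.7
finger_force: 0.0
23 x [0.0, -0.001, 0.002, 0.0, -0.001, 0.979]
t 39.65 j [-0.621  0.777  1.282 -0.     1.084 -2.51 ] grasp [ 587.5 -326.4   36.3] tilt 0.1 yerr [-0.313  0.95   0.002]
0.6208788372092364 -60.55824426512256
block [ 5.7856e+02 -2.7426e+02  4.3000e-01] -0.6877522656681416 us 8.393512705054333 vs -8.290242129922222
```

```bash
python3 -m pendant '[0,0,0,0,0,0.979,1,0,0,0,0,0,0.979,1,0,0,0,0,0,0.979,1,0,0,0,0,0,0.979,1,0,0,0,0,0,0.979,1,0,0,0,0,0,0.979,1,0,0,0,0,0,0.979,1,0,0,0,0,0,0.979,1,0,0,0,0,0,0.979,1,0,0,0,0,0,0.979,1,0,0,0,0,0,0.979,1,0,0,0,0,0,0.979,1]' >/dev/null
python3 -m pendant '[0,0,0,0,0,0.979,1,0,0,0,0,0,0.979,1,0,0,0,0,0,0.979,1,0,0,0,0,0,0.979,1,0,0,0,0,0,0.979,1,0,0,0,0,0,0.979,1,0,0,0,0,0,0.979,1,0,0,0,0,0,0.979,1,0,0,0,0,0,0.979,1,0,0,0,0,0,0.979,1,0,0,0,0,0,0.979,1,0,0,0,0,0,0,1]'
python3 -m pendant '[0.25,0,0.03,0,0,0,1,0.25,0,0.03,0,0,0,1,0,0,0,0,0,0,1]'
python3 -c "from k import *;st();p,R=now();f=get_obs()['contact_force'];print((p-S)@us,(p-S)@vs,f@us,f@vs,R.apply([1,0,0]),vs)"
```

```text
time: 42.15
tool_pos: [587.4, -325.5, 17.6]
tcp_rot: [-3.14, -0.002, 1.888]
contact_force: [0.6, 0.3, -0.4]
grip_width: 0.5
finger_force: 0.0
time: 42.45
tool_pos: [582.5, -310.5, 15.9]
tcp_rot: [-3.14, -0.002, 1.89]
contact_force: [0.3, -0.0, -1.0]
grip_width: -0.1
finger_force: 0.0
t 42.45 j [-0.606  0.76   1.324  0.     1.06  -0.925] grasp [ 582.5 -310.6   34.9] tilt 0.1 yerr [ 0.949  0.314 -0.001]
0.8412743583545019 -43.99174935864725 0.32444669055798175 -0.11490932005806266 [-0.31408097  0.94939438  0.00185768] [-0.31171744  0.95017484  0.        ]
```

```bash
for i in 1 ; do python3 -m pendant '[0.07,0,0,0,0,0,1,0,0,0,0,0,0,1]'; python3 -m pendant '[0.07,0,0,0,0,0,1,0,0,0,0,0,0,1]';python3 -m pendant '[0.06,0,0,0,0,0,1,0,0,0,0,0,0,1]'; python3 -m pendant '[0.06,0,0,0,0,0,1,0,0,0,0,0,0,1]'; done | grep -E "pos|contact_force"
python3 -c "from k import *;st();p,R=now();f=get_obs()['contact_force'];print((p-S)@us,(p-S)@vs,f@us,f@vs)"
```

```text
tool_pos: [582.5, -310.1, 16.3]
contact_force: [0.5, -0.0, 0.5]
tool_pos: [582.2, -309.1, 16.6]
contact_force: [0.4, -3.5, 0.4]
tool_pos: [582.1, -308.2, 17.1]
contact_force: [1.3, -5.5, 2.3]
tool_pos: [581.7, -306.8, 17.3]
contact_force: [1.1, -5.9, 1.8]
t 43.25 j [-0.601  0.751  1.339 -0.002  1.048 -0.918] grasp [ 581.6 -306.7   36.3] tilt -0.2 yerr [0.95  0.312 0.001]
1.2232316590939813 -40.163392808665535 -0.7337863502586861 -5.920767330552344
```

```bash
for i in 1 ; do python3 -m pendant '[0.06,0,0,0,0,0,1,0,0,0,0,0,0,1]'; python3 -m pendant '[0.06,0,0,0,0,0,1,0,0,0,0,0,0,1]';python3 -m pendant '[0.05,0,0,0,0,0,1,0,0,0,0,0,0,1]'; python3 -m pendant '[0.04,0,0,0,0,0,1,0,0,0,0,0,0,1]'; done | grep -E "pos|contact_force"
python3 -c "from k import *;st();p,R=now();f=get_obs()['contact_force'];print((p-S)@us,(p-S)@vs,f@us,f@vs)"
```

```text
tool_pos: [581.2, -305.3, 17.5]
contact_force: [1.4, -6.5, 2.7]
tool_pos: [580.8, -303.9, 17.7]
contact_force: [1.5, -6.0, 2.7]
tool_pos: [580.3, -302.6, 17.7]
contact_force: [1.3, -6.6, 3.1]
tool_pos: [580.2, -302.1, 17.9]
contact_force: [1.7, -8.0, 3.0]
t 44.05 j [-0.596  0.743  1.353 -0.003  1.039 -0.912] grasp [ 580.1 -302.    36.9] tilt -0.3 yerr [0.95  0.312 0.002]
1.260198862973425 -35.22699457594576 -0.8345195529766449 -8.11420146995593
```

```bash
for i in 1 ; do python3 -m pendant '[0.04,0,0,0,0,0,1,0,0,0,0,0,0,1]'; python3 -m pendant '[0.04,0,0,0,0,0,1,0,0,0,0,0,0,1]';python3 -m pendant '[0.04,0,0,0,0,0,1,0,0,0,0,0,0,1]'; done | grep -E "pos|contact_force"
python3 -c "from k import *;st();p,R=now();f=get_obs()['contact_force'];print((p-S)@us,(p-S)@vs,f@us,f@vs)"
```

```text
tool_pos: [580.2, -301.9, 18.1]
contact_force: [2.2, -11.8, 2.9]
tool_pos: [580.2, -301.8, 18.3]
contact_force: [3.2, -15.0, 2.1]
tool_pos: [580.1, -301.5, 18.8]
contact_force: [2.8, -16.6, 2.4]
t 44.65 j [-0.594  0.739  1.359 -0.005  1.032 -0.908] grasp [ 580.  -301.3   37.8] tilt -0.5 yerr [0.95  0.312 0.004]
1.3759499304589617 -34.69141966149728 -2.5204570578955834 -16.636728352205274
```

```bash
python3 -m pendant '[-0.4,0,0,0,0,0,1,-0.6,0,0,0,0,0,1,0,0,0,0,0,0,1]'
python3 - <<'E'
from k import *
p,R=now(); print((p-S)@us,(p-S)@vs)
s=plan(S-52*us-66*vs+17*Z,Rdown(yb),23); plan(S-48*us-0*vs+17*Z,Rdown(yb),start=s)
E
```

```text
time: 44.95
tool_pos: [587.1, -325.4, 15.9]
tcp_rot: [-3.141, -0.0, 1.887]
contact_force: [0.1, 1.4, -0.3]
grip_width: 0.5
finger_force: 0.0
0.5076667069775382 -59.565771370927145
23 x [0.05, -0.069, -0.002, -0.0, -0.0, -0.979]
3 x [-0.044, 0.733, 0.0, 0.0, 0.0, 0.0]
```

```bash
python3 -m pendant '[0.05,-0.069,0,0,0,-0.979,1,0.05,-0.069,0,0,0,-0.979,1,0.05,-0.069,0,0,0,-0.979,1,0.05,-0.069,0,0,0,-0.979,1,0.05,-0.069,0,0,0,-0.979,1,0.05,-0.069,0,0,0,-0.979,1,0.05,-0.069,0,0,0,-0.979,1,0.05,-0.069,0,0,0,-0.979,1,0.05,-0.069,0,0,0,-0.979,1,0.05,-0.069,0,0,0,-0.979,1,0.05,-0.069,0,0,0,-0.979,1,0.05,-0.069,0,0,0,-0.979,1]' | grep force
python3 -m pendant '[0.05,-0.069,0,0,0,-0.979,1,0.05,-0.069,0,0,0,-0.979,1,0.05,-0.069,0,0,0,-0.979,1,0.05,-0.069,0,0,0,-0.979,1,0.05,-0.069,0,0,0,-0.979,1,0.05,-0.069,0,0,0,-0.979,1,0.05,-0.069,0,0,0,-0.979,1,0.05,-0.069,0,0,0,-0.979,1,0.05,-0.069,0,0,0,-0.979,1,0.05,-0.069,0,0,0,-0.979,1,0.05,-0.069,0,0,0,-0.979,1,0,0,0,0,0,0,1]'
python3 -m pendant '[0,0.73,0,0,0,0,1,0,0.73,0,0,0,0,1,0,0.7,0,0,0,0,1,0,0,0,0,0,0,1,-0.15,0,0,0,0,0,1,-0.07,0,0,0,0,0,1,0,0,0,0,0,0,1]'
python3 -c "from k import *;st();p,R=now();f=get_obs()['contact_force'];print((p-S)@us,(p-S)@vs,f@us,f@vs)"
```

```text
contact_force: [-0.5, 0.6, -0.0]
finger_force: 0.0
time: 47.35
tool_pos: [538.6, -345.7, 15.8]
tcp_rot: [3.14, -0.001, -2.822]
contact_force: [0.4, 0.4, 0.5]
grip_width: 0.3
finger_force: 0.0
time: 48.05
tool_pos: [525.8, -283.7, 16.2]
tcp_rot: [-3.141, -0.0, -2.823]
contact_force: [0.3, -0.4, -0.2]
grip_width: 0.4
finger_force: 0.0
t 48.05 j [-0.623  0.662  1.531 -0.     0.949 -2.512] grasp [ 525.8 -283.7   35.2] tilt -0.0 yerr [-0.313  0.95  -0.   ]
-44.69982642447095 -0.8316143101767643 0.10692275641033769 -0.48452659652939906
```

Previous us-side stop was at -35.0; I expect contact there again.

```bash
for i in 1 ; do python3 -m pendant '[-0.2,0,0,0,0,0,1,0,0,0,0,0,0,1]'; python3 -m pendant '[-0.08,0,0,0,0,0,1,0,0,0,0,0,0,1]'; python3 -m pendant '[-0.05,0,0,0,0,0,1,0,0,0,0,0,0,1]'; python3 -m pendant '[-0.04,0,0,0,0,0,1,0,0,0,0,0,0,1]'; python3 -m pendant '[-0.04,0,0,0,0,0,1,0,0,0,0,0,0,1]'; done | grep -E "pos|contact_force"
python3 -c "from k import *;st();p,R=now();f=get_obs()['contact_force'];print((p-S)@us,(p-S)@vs,f@us,f@vs)"
```

```text
tool_pos: [531.5, -281.4, 16.1]
contact_force: [-0.7, 0.7, 0.3]
tool_pos: [533.3, -280.4, 16.2]
contact_force: [-0.8, -0.4, 0.7]
tool_pos: [534.4, -279.9, 16.2]
contact_force: [1.1, -0.5, 0.4]
tool_pos: [534.5, -279.9, 16.3]
contact_force: [-4.3, -1.8, 2.1]
tool_pos: [534.5, -279.9, 16.4]
contact_force: [-10.0, -3.0, 4.8]
t 49.05 j [-0.608  0.672  1.508 -0.003  0.965 -2.495] grasp [ 534.6 -279.9   35.4] tilt 0.3 yerr [-0.314  0.95   0.001]
-35.22896767261464 0.13058988314771725 -10.481397829984598 0.2732881503122049
```

```bash
python3 -m pendant '[-0.03,0,0,0,0,0,1,0,0,0,0,0,0,1,0.3,0,0,0,0,0,1,0.6,0,-0.3,0,0,0,1,1,0,-0.8,0,0,0,1,1,0,-1,0,0,0,1,1,0,-1,0,0,0,1,1,0,-1,0,0,0,1,0,0,0,0,0,0,1]'
python3 chk.py
python3 - <<'E'
from h import *
for n in("top","side"):
    capture(n)
    for t,z in(("block_center",38),("flange",0),("tray",0),("wrench",0),("bolt_mid",32.5)):
        for r in pinpoint(n,t): print(n,t,round(r["score"],2),at(n,r["location"],z).round())
E
```

```text
time: 49.95
tool_pos: [397.2, -327.6, 143.4]
tcp_rot: [-3.135, 0.002, -2.825]
contact_force: [1.2, 0.1, -0.2]
grip_width: 0.8
finger_force: 0.0
t 49.95 j [-8.380e-01  3.710e-01  1.641e+00 -1.000e-03  1.123e+00 -2.725e+00] grasp [ 397.1 -327.5  162.4] tilt -0.3 yerr [-0.311  0.95  -0.007]
-180.58864996142609 -2.420751095033637
block [ 5.6894e+02 -2.7473e+02  3.2000e-01] -0.9432624537954607 us -0.8938972538123936 vs -5.735499527919169
top block_center 0.72 [298. 351.  38.]
top block_center 0.71 [ 576. -261.   38.]
top flange 0.66 [571. 292.   0.]
top tray 0.79 [480. 151.   0.]
top tray 0.45 [437. 439.   0.]
top wrench 0.94 [434. 439.   0.]
top bolt_mid 0.45 [ 446. -310.   32.]
side block_center 0.85 [308. 339.  38.]
side block_center 0.6 [ 565. -289.   38.]
side flange 0.63 [563. 290.   0.]
side flange 0.36 [ 457. -289.    0.]
side bolt_mid 0.73 [ 452. -316.   32.]
```

```bash
cat > chk2.py <<'E'
from k import *
ims={n:np.mean([capture(n).mean(2) for _ in range(3)],0) for n in("top","side")}
def cg(q,n,c,Sp):
    m=np.full((384,512),110,np.uint8); hull(m,n,box(-83,47,-83,47,0,8,[*Sp,sy]),165)
    for b in((25,37,-80,37),(-80,37,25,37)): hull(m,n,box(*b,8,26,[*Sp,sy]),45)
    hull(m,n,box(-25,25,-25,25,8,68,q),45); 
    if n=="top":
        t=box(-25,25,-25,25,68,68,q); hull(m,n,t,60); t=box(-12,12,-12,12,68,68,q); hull(m,n,t,45)
    a,b=c; sl=np.s_[b-26:b+22,a-24:a+24]
    return -np.corrcoef(ims[n][sl].ravel(),cv2.GaussianBlur(m.astype(float),(0,0),.7)[sl].ravel())[0,1]
for n in("top","side"):
    c=proj(n,[[568,-269,30]])[0].astype(int)
    # joint fit: fixture xy and block xy/yaw
    best=None
    for dv in(0,-5):
        x0=np.r_[S[:2],(S+dv*vs)[:2],sy]; sim=np.vstack([x0]+[x0+d for d in np.diag([3,3,4,4,.06])])
        r=minimize(lambda x:cg(x[2:],n,c,x[:2]),x0,method='Nelder-Mead',options=dict(initial_simplex=sim,maxiter=900,xatol=.05,fatol=1e-7))
        d=np.r_[r.x[2:4]-r.x[:2],0]; print(n,r.x.round(2),round(r.fun,4),"rel us",(d@us).round(2),"vs",(d@vs).round(2))
E
python3 chk2.py; python3 -c "from k import *;print(get_obs()['time'])"
```

```text
top [ 5.6650e+02 -2.6772e+02  5.6621e+02 -2.6621e+02  3.6000e-01] -0.8968 rel us 0.2 vs 1.52
top [ 5.6656e+02 -2.6754e+02  5.6610e+02 -2.6672e+02  3.5000e-01] -0.8966 rel us -0.17 vs 0.93
side [ 5.7099e+02 -2.7020e+02  5.6870e+02 -2.7169e+02  3.6000e-01] -0.888 rel us -2.64 vs -0.7
side [ 5.7102e+02 -2.7021e+02  5.6867e+02 -2.7168e+02  3.5000e-01] -0.8879 rel us -2.69 vs -0.66
50.95
```

```bash
python3 -c "from plant import *;print(close_job())"
```

```text
the job is handed in; nothing more can be done
None
```

The block was tipped in two quarter turns with a release on its side in between, and it now stands ported face up on the fixture plate. It was pushed to a firm stop against both legs, let go, and the job handed in at about 51 s. The final camera fits put it within about 3 mm of the corner, and nothing else was touched.

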